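# Proof-load a repaired ratchet lift

## Task

Prove the repaired ratchet lift under load: take the small electric motor off the lift's spring pan and leave it lying in the grey tray, then put steel test weights on the pan until exactly 1.2 kg stands on it, so that the pan's pointer has sunk level with the brass load pointer beside it. Only then pump the lift's handle to and fro, one tooth a stroke, until the carriage's brass height pointer has just reached the tip of the height mark, by no more than the one tooth it takes, and leave it standing loaded with the handle swung back to its rest stop. Leave the other things on the bench where they are.

Things in the scene. Friction and masses are not known exactly. Their poses are not given: they have to be found in the camera images.
- handle_axis (a point): point on the upright pivot axis of the pump handle, 120 mm above the bench. Its axes are those of the lift: x points from the handle's side away to the column behind, y to the pan's side, z up. The handle arm points from here roughly to -x
- handle_grip (a point): middle of the graspable height of the handle's upright rubber grip: a round post of 24 mm diameter, 64 mm high (83 to 147 mm above the bench), 150 mm from the pivot axis, on a steel arm whose top is at 83 mm. The post swings with the arm in a level arc
- handle (a joint): handle swing, rad: 0 at its rest stop (grip towards the pan's side, +y of the lift), 0.56 at the far stop (towards -y). Growing swing is counter-clockwise seen from above and is the working stroke. A toothed wheel of 16 teeth under the arm is pushed round by a pawl: a swing to above 0.52 advances it one tooth, then the swing back below 0.02 lets the pawl click behind the next tooth. The grip stays where it is left; moving it takes about 2 to 5 N
- lift (a joint): height of the lift's carriage, m: 0 at the start, 0.008 more for every tooth. It rises smoothly during the working stroke, up to 0.010 when the handle is at the far stop, and sinks back to the full tooth on the return; a second pawl then holds it. It cannot be lowered again
- lift_pointer (a point): top edge, at the side next to the mark, of the carriage's brass height pointer, on the far (column) side of the lift; rises with the carriage
- mark: fixed height mark on its own little post beside the lift's column: the origin is the top edge at the tip of its steel finger, to be reached in height by the carriage's height pointer. Its height differs from run to run (about 42 to 72 mm above the pointer's start)
- pan_floor (a point): centre of the spring pan's inner floor (load goes here). Its axes are those of the lift. The floor measures 132 mm (x) by 167 mm (y) inside a rim 10 mm high and 4 mm thick; the column stands 90 mm from the pan's centre on the +x side and reaches 182 mm above the bench. Sinks with load and rises with the carriage; empty it is 96 mm above the bench at the start
- pan (a joint): how far the pan has sunk on its spring relative to the carriage, m: 0 when empty, 0.006 more for every 200 g, so 0.036 at the wanted 1.2 kg
- pan_pointer (a point): tip of the dark steel pointer on the pan's far edge; sinks with the pan
- load_pointer (a point): tip of the fixed brass load pointer on the carriage; level with the pan's pointer when 1.2 kg is on the pan
- motor_c (a point): centre of the small electric motor that lies on the pan at the start: dark block with copper ribs, 58 x 40 x 36 mm (its own x, y, z), z up, centre 18 mm above its underside, with a short shaft beyond +x; 240 to 360 g. Grasp across the 40 mm
- tray: open grey tray fixed to the bench, 150 x 140 x 30 mm (its own x, y, z) outside, walls and floor 4 mm; origin at the centre of its underside
- large1_c (a point): steel test weight of 400 g: block 54 x 42 x 24 mm (its own x, y, z) with an upright grip rib on top, 40 mm long (x), 10 mm thick (y), 24 mm high, to be pinched across its thickness; total height 48 mm. The point is the centre, 24 mm above the underside
- large2_c (a point): steel test weight of 400 g: block 54 x 42 x 24 mm (its own x, y, z) with an upright grip rib on top, 40 mm long (x), 10 mm thick (y), 24 mm high, to be pinched across its thickness; total height 48 mm. The point is the centre, 24 mm above the underside. May be absent
- small1_c (a point): steel test weight of 200 g: block 40 x 32 x 20 mm (its own x, y, z) with an upright grip rib on top, 36 mm long (x), 10 mm thick (y), 24 mm high, to be pinched across its thickness; total height 44 mm. The point is the centre, 22 mm above the underside
- small2_c (a point): steel test weight of 200 g: block 40 x 32 x 20 mm (its own x, y, z) with an upright grip rib on top, 36 mm long (x), 10 mm thick (y), 24 mm high, to be pinched across its thickness; total height 44 mm. The point is the centre, 22 mm above the underside
- small5_c (a point): steel test weight of 200 g: block 40 x 32 x 20 mm (its own x, y, z) with an upright grip rib on top, 36 mm long (x), 10 mm thick (y), 24 mm high, to be pinched across its thickness; total height 44 mm. The point is the centre, 22 mm above the underside
- small3_c (a point): steel test weight of 200 g: block 40 x 32 x 20 mm (its own x, y, z) with an upright grip rib on top, 36 mm long (x), 10 mm thick (y), 24 mm high, to be pinched across its thickness; total height 44 mm. The point is the centre, 22 mm above the underside. May be absent
- small4_c (a point): steel test weight of 200 g: block 40 x 32 x 20 mm (its own x, y, z) with an upright grip rib on top, 36 mm long (x), 10 mm thick (y), 24 mm high, to be pinched across its thickness; total height 44 mm. The point is the centre, 22 mm above the underside. Stands on the pan already at the start, or is absent
- screwdriver: screwdriver, bystander
- fuse_box: small cardboard box 70 x 50 x 30 mm, bystander
- spool: wire spool of 68 mm diameter, 41 mm high, bystander
- jar: screw jar 60 mm wide, 75 mm high, bystander
- mug: mug, 90 mm high, bystander
Not all that is in view belongs to the job. Leave any blue look-alike of the part that bears small1_c alone.

How it is judged (in metres and radians):
On the way, in this order (a step that is already met when the one before it is completed fails the run):
1. with the lift still down, the motor lies in the tray and 1.2 kg of weights is on the pan (sunk 33.5 to 38.5 mm), hands off (x of motor_c in the frame of tray between -0.06 and 0.06 m and y of motor_c in the frame of tray between -0.056 and 0.056 m and height (world z) of motor_c below 0.045 m and value of joint pan between 0.0335 and 0.0385 m and value of joint lift below 0.004 m and contact force between the fingers and anything else below 0.5 N), for 0.3 s.
2. the loaded lift has been pumped up to the height mark (z of lift_pointer in the frame of mark between -0.002 and 0.0095 m and value of joint pan above 0.03 m), for 0.2 s.
At the end, for the whole second after the job is handed in: The motor is at rest in the tray, the pan is sunk 36 mm (+-2.5 mm) under the weights, the carriage's height pointer is between 2 mm below and 9.5 mm above the mark, at rest, and the handle is at its rest stop (within 0.08 rad) (x of motor_c in the frame of tray between -0.06 and 0.06 m and y of motor_c in the frame of tray between -0.056 and 0.056 m and height (world z) of motor_c below 0.045 m and value of joint pan between 0.0335 and 0.0385 m and z of lift_pointer in the frame of mark between -0.002 and 0.0095 m and value of joint handle below 0.08 rad and linear speed of motor below 0.02 m/s and velocity of joint lift between -0.005 and 0.005 m/s and velocity of joint pan between -0.01 and 0.01 m/s); the robot touches nothing.
It fails at once if a bystander (screwdriver, cardboard box, spool, jar, mug) is shifted more than 40 mm (distance of any of screwdriver, fuse_box, spool, jar, mug from where it was at the start of the episode above 0.04 m).
Of large2, small3, small4 only 1 to 3 are there at a start; the rules pass over those that are not, and their reading is None.
At some moment in a run one of large1, large2, small1, small2, small3, small5 may be knocked a few centimetres aside while the robot is not near it.
Once in a run the grip may slacken for a moment while it holds something.
It also fails if it takes over 210 s, if anything falls off the work surface, if the arm or the gripper's body presses on something with over 40 N, if the wrist force passes 120 N, or if a joint passes its speed limit or range.

## Robot

A 7-joint arm with a two-finger parallel gripper is mounted at the origin on the work surface. World frame = base frame: x ahead of the robot, y to its left, z up, the work surface at z = 0. Lengths are in m, angles in degrees, forces in N, time in s.
With the tool pointing down it reaches from about 0.425 to 0.875 m from the base axis. Payload 4.7 kg.
Tool frame: the origin (TCP) lies at the very end of the fingers, on their centre line; the grasp point (between the pads) lies 19 mm behind it; z points along the fingers, y is the line along which they close (so a half turn about z gives the same grasp; the last joint's range is limited). The gripper opens to 87 mm and grips with 3 to 60 N. Pads are 19 mm wide; open, the fingers measure 117 mm over their backs; the gripper's body (75 mm by 190 mm) begins 51 mm behind the grasp point.
Start: joints at [-65.14, 18.392, -4.016, 83.108, 1.295, 78.541, -3.26], TCP at [0.265, 0.594, 0.223] pointing down, gripper open.
Joint ranges: [-163.93, 163.93], [-17.29, 119.83], [-79.2, 71.16], [3.27, 140.29], [-89.18, 269.18], [5.43, 117.66], [-154.24, 154.24]. Speed limits (degrees/s): [147.25, 147.25, 180, 180, 180, 180, 180].

## Interface

Orientations are given as [roll, pitch, yaw] about the fixed x, y, z axes, in that order (R = Rz(yaw) Ry(pitch) Rx(roll)).
In Python, from cell import telemetry, cams, env gives the robot as it stands.
- The arm moves only by the tool arm_command, never from a script. Its argument "series" is text: rows parted by semicolons, each of 5 numbers parted by spaces: the shift along the tool's x, y, z in mm, then the turn about the tool's z in rad, then the closure in counts, from 0 (fully open) to 255 (shut). A call has 1 to 20 rows; each row shifts and turns the commanded pose from where the row before left it, along the tool's axes as they then stand; what a row does not reach is not made up. A row lasts 1/12 s, in which the tool goes at most 41.7 mm and 7.16 degrees, less where a joint would pass 70% of its speed; a pose out of reach is approached as far as the arm can. A call is refused whole if a number of a shift passes 41.7 or a number of a turn 0.125, either way. A call with a gripper value outside its range is refused whole. The fingers move at their own pace and stop on an object; "squeeze" is the grip in N (left out, the last holds). Time passes only in rows, so rows that do not move let the fingers close. It gives the time, the measured TCP pose, the force, the opening and the grip force at its end, in the units of the state.
- telemetry.get_obs(): the state, without advancing time (a new reading comes with each control period).
- cams.read_camera(name): name is "scene" or "top"; returns the picture (384x512x3 uint8, blue, green, red); there is no depth.
- cams.calibration(name): a dict with "K" (3x3 intrinsics, pixels), "origin" and "rotation" of the camera in the world. Camera axes: x right, y down, z forward; pixel columns grow to the right and rows downward; lengths in m; the calibration is good to about 2 mm. A picture is of the moment at which its call begins. calibration takes no time and is no camera call.
- env.sign_off(): hands the job in; it is judged then, once.
The state is a dict: "time_s": time; "qpos": joint angles; "joint_velocities": joint speeds; "effort": joint torques, N m; "tool_pos": TCP position; "tool_rot": TCP orientation; "force": force on the tool from outside, world axes, zero at the start; "wrist_torque": the same for the moment, N m; "grip_width": finger opening in m; "grasp_force": force on a finger pad.
Only numpy, scipy, OpenCV 4.12 (cv2) and the standard library are available. Lean on these libraries where they do the work, as an engineer would, in place of code of your own. Each camera call takes 0.05 s, during which the arm holds its last target. There are 200 camera calls.

## Working session

There is one attempt and no reset: what is moved stays moved. The work goes in short steps, Python scripts to look and compute and a tool call to move; the robot and the scene stay as the last step left them, time stands still between calls to the robot, and variables do not carry over. Pictures are saved under pics/ and viewed, at most 14 in all, crops included, and the job is handed in when it is done.

Besides the shell and the picture viewer there is one more tool, called as name(argument=value, ...), one argument or row to a line, values as JSON. arm_command: Moves the arm, as the interface text tells. Its arguments: {"type":"object","properties":{"series":{"type":"string"},"squeeze":{"type":"number"}},"required":["series"]}

```bash
mkdir -p pics; cat > h.py <<'E'
import numpy as np,cv2
from cell import telemetry,cams,env
def ray(n,u,v):
    c=cams.calibration(n);K=np.array(c["K"]);R=np.array(c["rotation"]);o=np.array(c["origin"])
    d=R@np.linalg.solve(K,np.array([u,v,1.]));return o,d
def atz(n,u,v,z):
    o,d=ray(n,u,v);return o+d*(z-o[2])/d[2]
def proj(n,p):
    c=cams.calibration(n);q=np.array(c["K"])@(np.array(c["rotation"]).T@(np.array(p)-np.array(c["origin"])));return q[:2]/q[2]
def tri(a,b):
    (o1,d1),(o2,d2)=ray("top",*a),ray("scene",*b)
    s=np.linalg.lstsq(np.stack([d1,-d2],1),o2-o1,rcond=None)[0]
    p,q=o1+s[0]*d1,o2+s[1]*d2;return (p+q)/2,np.linalg.norm(p-q)
def crop(im,x0,y0,x1,y1,f):return cv2.resize(im[y0:y1,x0:x1],None,fx=f,fy=f,interpolation=cv2.INTER_CUBIC)
E
python3 - <<'E'
from h import *
for n in("scene","top"):
    im=cams.read_camera(n);cv2.imwrite(f"pics/{n}0.png",cv2.resize(im,(768,576),interpolation=cv2.INTER_CUBIC));cv2.imwrite(f"raw_{n}.png",im)
    c=cams.calibration(n);print(n,c)
print(telemetry.get_obs())
E
```

```text
scene {'K': array([[388.60750272,   0.        , 256.88090704],
       [  0.        , 388.60750272, 195.58300578],
       [  0.        ,   0.        ,   1.        ]]), 'origin': array([1.15077732, 0.39700459, 0.85592359]), 'rotation': array([-133.59424538,   -0.63783874,  124.27998521])}
top {'K': array([[468.27114151,   0.        , 258.04904086],
       [  0.        , 468.27114151, 193.45434623],
       [  0.        ,   0.        ,   1.        ]]), 'origin': array([ 0.30676416, -0.03465583,  1.32000447]), 'rotation': array([-171.55856227,    0.20093558,  -90.31796328])}
{'time_s': 0.1, 'qpos': array([-65.13911518,  18.4375094 ,  -4.01802064,  83.16778562,
         1.29592843,  78.53948619,  -3.26099998]), 'joint_velocities': array([ 0.02020654, -0.13126281, -0.03900427, -0.26071835, -0.09608644,
        0.11627472,  0.01668985]), 'effort': array([-5.25681917e-04, -4.92573667e+01, -4.06126454e-01, -3.13400352e+01,
       -6.42372994e-02,  3.94366554e-02,  6.22797097e-05]), 'tool_pos': array([0.26475483, 0.59310345, 0.22154175]), 'tool_rot': array([-1.79900512e+02,  5.46151514e-03,  1.55950259e+02]), 'force': array([-0.48602529,  0.14792251,  0.81942115]), 'wrist_torque': array([-0.0147513 , -0.03585842, -0.0368497 ]), 'grasp_force': 0.0, 'grip_width': 0.08715457518110527}
```

```bash
sed -i 's/^def ray/from scipy.spatial.transform import Rotation as Ro\ndef RM(c):return Ro.from_euler("xyz",c["rotation"],degrees=True).as_matrix()\ndef ray/; s/np.array(c\["rotation"\])/RM(c)/g' h.py; python3 - <<'E'
from h import *
o=telemetry.get_obs()
for n in("scene","top"): print(n,proj(n,o["tool_pos"]),proj(n,[.5,0,0]))
E
```

```text
scene [541.5605653  211.28851367] [266.73978329 227.97774273]
top [-11.84694629 282.85167258] [247.13399988 194.4520586 ]
```

View pics/scene0.png

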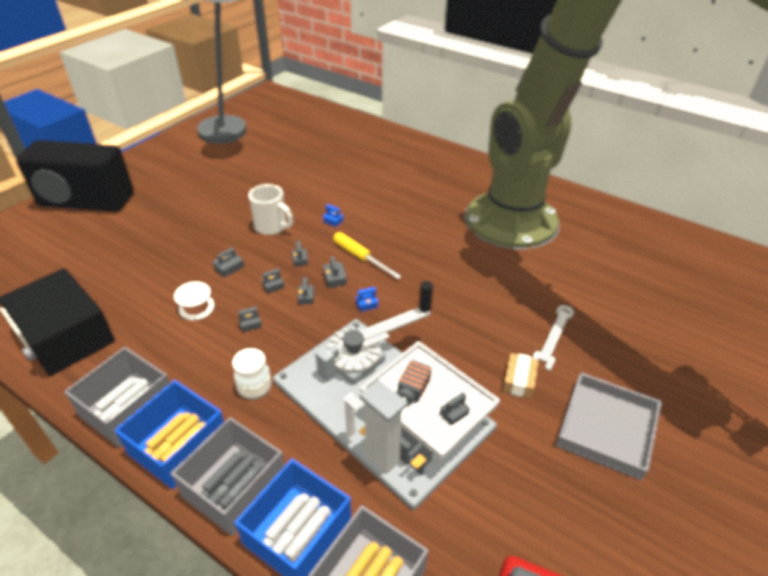

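View pics/top0.png

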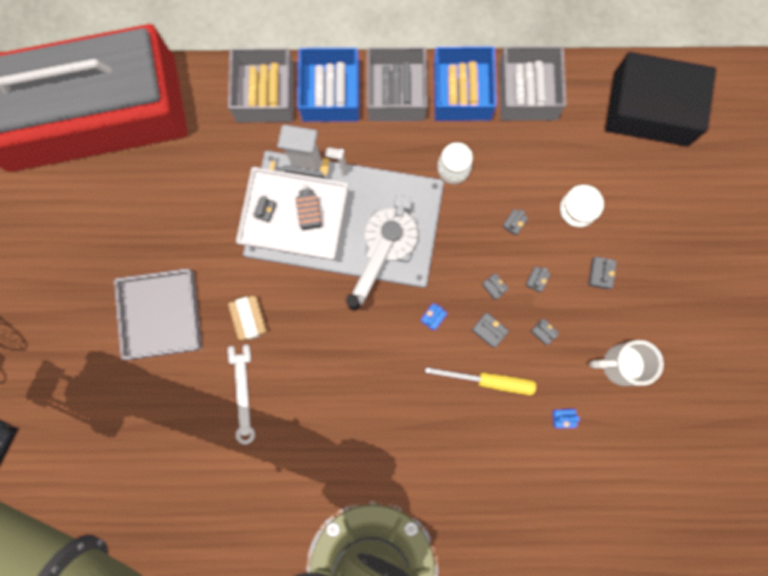

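```bash
python3 - <<'E'
from h import *
im=cv2.imread("raw_top.png")
cv2.imwrite("pics/w.png",crop(im,270,130,430,240,5));cv2.imwrite("pics/l.png",crop(im,70,80,302,250,3.4))
cv2.imwrite("pics/ls.png",crop(cv2.imread("raw_scene.png"),180,180,450,340,2.96))
E
```

```text
(no output)
```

View pics/w.png

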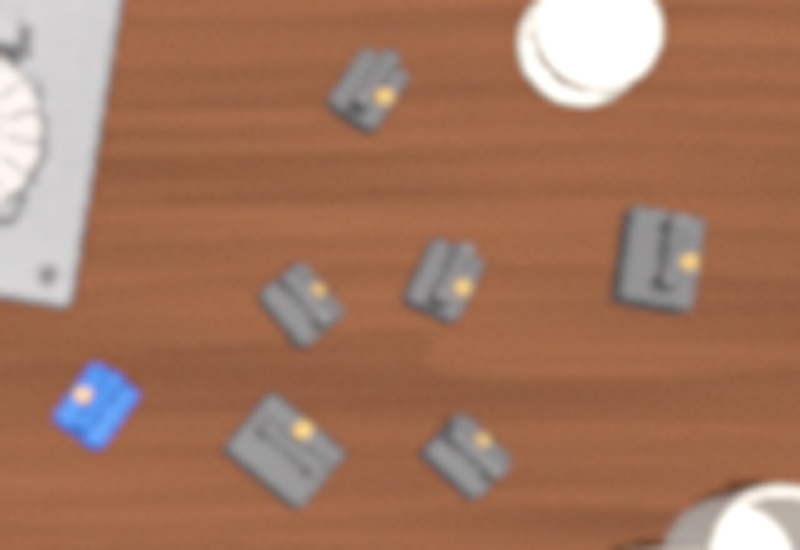

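View pics/l.png

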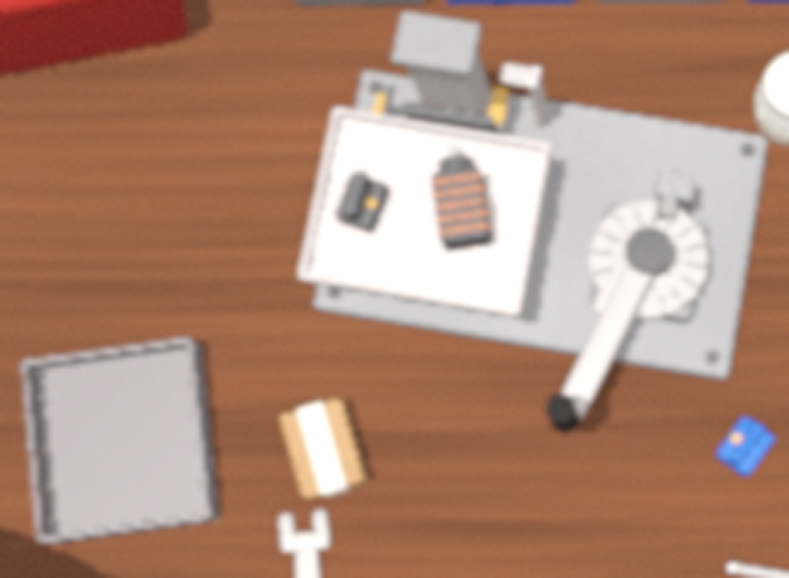

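View pics/ls.png

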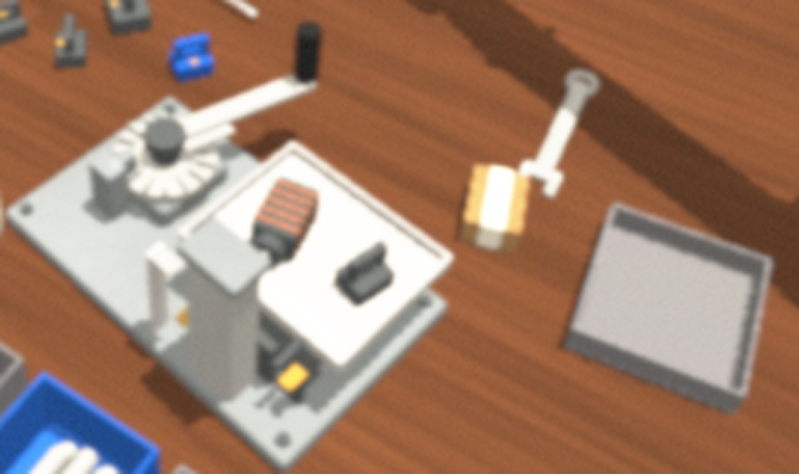

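```bash
cat >> h.py <<'E'
def pose2(n,a,b,z):
    p,q=atz(n,*a,z),atz(n,*b,z);d=q-p;return (p+q)[:2]/2,np.degrees(np.arctan2(d[1],d[0])),np.linalg.norm(d)
def plan(x,y,z,yaw):
    o=telemetry.get_obs();p=o["tool_pos"];y0=o["tool_rot"][2]
    dy=(yaw-y0+90)%180-90
    R=Ro.from_euler("xyz",[180,0,y0+dy],degrees=True).as_matrix()
    print("turn",np.round(-np.radians(dy),3),"then mm",np.round(1000*R.T@(np.array([x,y,z])-p),1),"yaw",y0+dy,"q7",o["qpos"][6])
E
python3 - <<'E'
from h import *
W=lambda u,v:(270+u/5,130+v/5)
L=lambda u,v:(70+u/3.4,80+v/3.4)
np.set_printoptions(precision=4,suppress=True)
print("LA",pose2("top",W(248,420),W(321,481),.014))
print("LB",pose2("top",W(667,210),W(654,306),.014))
print("S1",pose2("top",W(278,279),W(324,327),.012))
print("S2",pose2("top",W(442,433),W(490,477),.012))
print("pan +x",pose2("top",L(410.5,298.5),L(442,125),.091), "y",pose2("top",L(536,230),L(316,193),.091))
print("motor",pose2("top",L(468,245),L(457,169),.117))
print("small4",atz("top",*L(363,200),.095))
print("tray",pose2("top",L(30,450),L(206,430),.030),pose2("top",L(125,532),L(112,350),.030))
print("post",atz("top",*L(565,411),.147),"axis",atz("top",*L(650,250),.1))
for z in(.115,.147):print(z)
plan(.7,.25,.25,90)
E
```

```text
LA (array([ 0.4242, -0.2231]), np.float64(-130.81109507242167), np.float64(0.05265293561813445))
LB (array([ 0.5321, -0.4386]), np.float64(169.5652066135795), np.float64(0.05594597735980944))
S1 (array([ 0.5078, -0.235 ]), np.float64(-137.5950944116236), np.float64(0.03737123683973115))
S2 (array([ 0.4212, -0.3248]), np.float64(-133.801821366253), np.float64(0.03586132505240166))
pan +x (array([0.6304, 0.1369]), np.float64(-9.24761279347904), np.float64(0.14322381998558034)) y (array([0.63  , 0.1374]), np.float64(79.86255531151512), np.float64(0.17789037874548577))
motor (array([0.6267, 0.1053]), np.float64(8.612022338756917), np.float64(0.06147544305992261))
small4 [0.6386 0.1867 0.095 ]
tray (array([0.4561, 0.3944]), np.float64(-83.79158484707992), np.float64(0.14391549198949552)) (array([0.4559, 0.3941]), np.float64(6.478307522139286), np.float64(0.15041931196007763))
post [0.4622 0.0239 0.147 ] axis [ 0.5955 -0.0403  0.1   ]
0.115
0.147
turn 1.151 then mm [-343.1  435.2  -28.5] yaw 90.0 q7 -3.26099997544057
```

```bash
python3 - <<'E'
from h import *
L=lambda u,v:(70+u/3.4,80+v/3.4)
S=lambda u,v:(180+u/2.96,180+v/2.96)
np.set_printoptions(precision=4,suppress=True)
print("motor",tri(L(463,207),S(288,208)))
print("panTR/BR/BL corners",tri(L(551,143),S(180,236)),tri(L(522,317),S(293,143)),tri(L(299,280),S(453,258)))
print("tray",tri(L(22,360),S(742,405)))
print("mark",tri(L(521,66),S(160,246)),"ptr",tri(L(497,92),S(182,310)))
print(tri(L(565,411),S(308,26)))
plan(.627,.105,.21,8.6)
E
```

```text
motor (array([0.6282, 0.1082, 0.1068]), np.float64(0.004859641263503966))
panTR/BR/BL corners (array([0.6871, 0.0407, 0.0821]), np.float64(0.004716217266355584)) (array([0.5452, 0.0632, 0.0814]), np.float64(0.00429456548919302)) (array([0.5768, 0.2391, 0.0821]), np.float64(0.001165397400272229))
tray (array([0.5251, 0.4814, 0.0163]), np.float64(0.0006397428164682976))
mark (array([0.734 , 0.0593, 0.1343]), np.float64(0.0007412589346574655)) ptr (array([0.7362, 0.0825, 0.0697]), np.float64(0.002554090226742374))
(array([0.4624, 0.0253, 0.1416]), np.float64(0.0025527397763220887))
turn -0.57 then mm [-285.2 -536.8   11.5] yaw 188.6 q7 -3.26099997544057
```

arm_command(
  series="0 0 0 -0.114 60;0 0 0 -0.114 60;0 0 0 -0.114 60;0 0 0 -0.114 60;0 0 0 -0.114 60;-19 -35 0 0 60;-19 -36 0 0 60;-19 -36 0 0 60;-19 -36 0 0 60;-19 -36 0 0 60;-19 -36 0 0 60;-19 -36 0 0 60;-19 -36 0 0 60;-19 -36 0 0 60;-19 -36 0 0 60;-19 -36 0 0 60;-19 -36 0 0 60;-19 -36 0 0 60;-19 -36 0 0 60;-19 -36 0 0 60",
  squeeze=40,
)

```text
time_s: 1.77
tool_pos: [0.628, 0.1016, 0.2222]
tool_rot: [180.0, -0.0, -171.4]
force: [1.2, -0.2, 0.6]
grip_width: 0.0663
grasp_force: 0.0
```

```bash
python3 - <<'E'
from h import *
o=telemetry.get_obs();print({k:np.round(o[k],3) for k in("time_s","tool_pos","tool_rot","grip_width","force")})
plan(.627,.106,.088,8.6)
im=cams.read_camera("top");cv2.imwrite("pics/m1.png",np.hstack([crop(im,140,80,240,180,4),crop(cams.read_camera("scene"),200,180,300,280,4)]))
E
```

```text
{'time_s': np.float64(1.767), 'tool_pos': array([0.628, 0.102, 0.222]), 'tool_rot': array([ 1.79995e+02, -2.50000e-02, -1.71383e+02]), 'grip_width': np.float64(0.066), 'force': array([ 1.157, -0.225,  0.635])}
turn 0.0 then mm [  0.4   4.5 134.2] yaw -171.40000000000003 q7 90.01970752942371
```

View pics/m1.png

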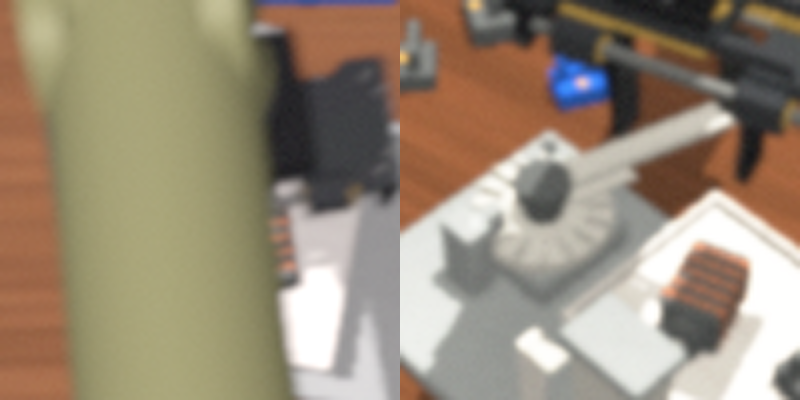

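arm_command(
  series="0 4.5 15 0 60;0 0 15 0 60;0 0 15 0 60;0 0 15 0 60;0 0 15 0 60;0 0 15 0 60;0 0 12 0 60;0 0 12 0 60;0 0 10 0 60;0 0 8 0 60;0 0 0 0 60;0 0 0 0 130;0 0 0 0 130;0 0 0 0 200;0 0 0 0 200;0 0 0 0 200;0 0 0 0 200;0 0 0 0 200",
)

```text
time_s: 3.37
tool_pos: [0.627, 0.108, 0.0909]
tool_rot: [180.0, 0.1, -171.4]
force: [-0.0, -0.3, 0.8]
grip_width: 0.0397
grasp_force: 40.0
```

arm_command(
  series="0 0 -10 0 200;0 0 -20 0 200;0 0 -20 0 200;0 0 -20 0 200;0 0 -20 0 200;0 0 -10 0 200;10 25 0 0 200;13 31 0 0 200;13 31 0 0 200;13 31 0 0 200;13 31 0 0 200;13 31 0 0 200;13 31 0 0 200;13 31 0 0 200;13 31 0 0 200;12.5 35 0 0 200;0 0 0 0 200",
)

```text
time_s: 4.78
tool_pos: [0.4482, 0.4023, 0.19]
tool_rot: [179.7, -0.2, -170.7]
force: [-1.6, 1.7, -2.2]
grip_width: 0.0397
grasp_force: 40.0
```

```bash
python3 - <<'E'
from h import *
o=telemetry.get_obs();print(o["grip_width"],o["grasp_force"]);plan(.456,.394,.014,8.6)
E
```

```text
0.03968263309862599 40.001209108158946
turn 0.012 then mm [ -6.5  -9.4 176. ] yaw -171.4 q7 55.53078106200876
```

arm_command(
  series="0 -4 0 0 200;0 0 20 0 200;0 0 20 0 200;0 0 20 0 200;0 0 20 0 200;0 0 20 0 200;0 0 20 0 200;0 0 20 0 200;0 0 15 0 200;0 0 10 0 200;0 0 5 0 200;0 0 4 0 200;0 0 0 0 200;0 0 0 0 200",
)

```text
time_s: 5.95
tool_pos: [0.4568, 0.3896, 0.0173]
tool_rot: [180.0, 0.1, -171.4]
force: [0.4, 0.1, -1.9]
grip_width: 0.0396
grasp_force: 40.0
```

arm_command(
  series="0 0 3 0 200;0 0 0 0 200;0 0 0 0 120;0 0 0 0 80;0 0 0 0 80;0 0 0 0 80;0 0 -10 0 80;0 0 -20 0 80;0 0 -30 0 80;0 0 -30 0 80;0 0 -30 0 80;0 0 -30 0 80;0 0 -30 0 80;0 0 0 0 80",
)

```text
time_s: 7.12
tool_pos: [0.4591, 0.3919, 0.2021]
tool_rot: [179.6, 0.6, -171.4]
force: [0.8, 0.2, 1.7]
grip_width: 0.0597
grasp_force: 0.0
```

```bash
python3 - <<'E'
from h import *
im=cams.read_camera("top");cv2.imwrite("raw_top2.png",im);s=cams.read_camera("scene");cv2.imwrite("raw_scene2.png",s)
cv2.imwrite("pics/t2.png",np.vstack([crop(im,60,80,320,240,3),crop(s,120,130,380,130+35,3)])[:600])
d=cv2.absdiff(im,cv2.imread("raw_top.png"))[130:240,270:430];print(d.max(),d.mean())
plan(.424,-.223,.2,-130.8)
E
```

```text
8 1.1740719696969697
turn -0.709 then mm [ 485.7 -375.7   -3.7] yaw -130.8 q7 56.00425415662359
```

View pics/t2.png

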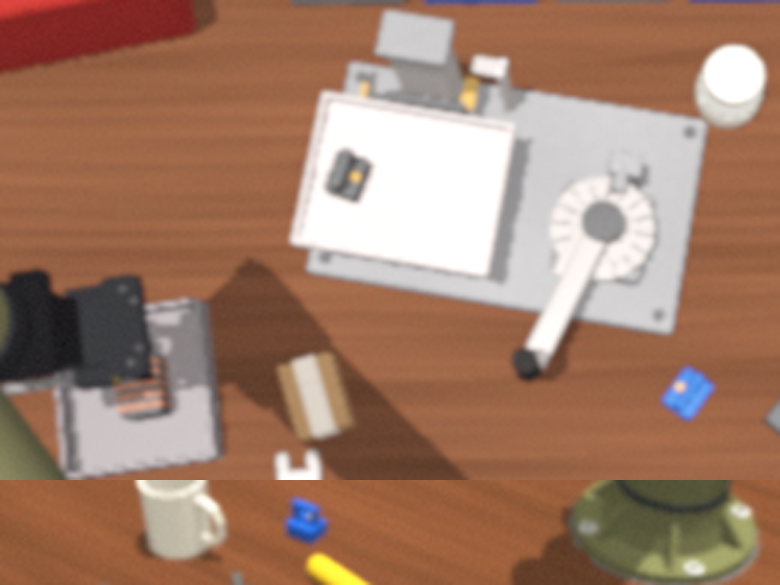

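arm_command(
  series="22 -25 0 -0.08 80;25 -23 0 -0.08 80;24 -24 0 -0.08 80;24 -24 0 -0.08 80;0 0 0 -0.08 80;0 0 0 -0.08 80;0 0 0 -0.08 80;0 0 0 -0.08 80;0 0 0 -0.069 80",
)

```text
time_s: 7.97
tool_pos: [0.3897, 0.2711, 0.1925]
tool_rot: [180.0, -0.1, -130.6]
force: [0.1, -0.8, 0.6]
grip_width: 0.0598
grasp_force: 0.0
```

```bash
python3 - <<'E'
from h import *
plan(.51,0.08,.2,-130.8)
plan(.424,-.223,.2,-130.8)
E
```

```text
turn 0.004 then mm [  66.  -215.9   -7.5] yaw -130.8 q7 101.31738914235315
turn 0.004 then mm [ 351.6 -348.8   -7.5] yaw -130.8 q7 101.31738914235315
```

arm_command(
  series="0 0 0 0.121 80;0 0 0 0.121 80;0 0 0 0.121 80;0 0 0 0.121 80;0 0 0 0.121 80;0 0 0 0.121 80;0 0 0 0.121 80;0 0 0 0.121 80;0 0 0 0.121 80;0 0 0 0.121 80;0 0 0 0.121 80;0 0 0 0.121 80;0 0 0 0.121 80;0 0 0 0.121 80;0 0 0 0.121 80;0 0 0 0.121 80;0 0 0 0.121 80;0 0 0 0.121 80;0 0 0 0.121 80;0 0 0 0.121 80",
)

```text
time_s: 9.63
tool_pos: [0.3896, 0.2712, 0.1923]
tool_rot: [-179.9, 0.1, 90.2]
force: [-0.1, 0.3, -0.3]
grip_width: 0.0596
grasp_force: 0.0
```

arm_command(
  series="0 0 0 0.121 80;0 0 0 0.121 80;0 0 0 0.121 80;0 0 0 0.121 80;0 0 0 0.121 80;0 0 0 0.121 80;-11 36 -2 0 120;-11 36 -2 0 120;-11 36 -2 0 120;-11 36 -2 0 120;-11 36 -2 0 120;-11 36 -2 0 120",
)

```text
time_s: 10.63
tool_pos: [0.5098, 0.0783, 0.2046]
tool_rot: [-179.9, 0.1, 49.0]
force: [0.8, 0.1, -0.0]
grip_width: 0.0466
grasp_force: 0.0
```

```bash
python3 - <<'E'
from h import *
o=telemetry.get_obs();print(o["tool_pos"],o["grip_width"]);plan(.424,-.223,.12,-130.8)
E
```

```text
[0.50984406 0.07832301 0.20460487] 0.04660077760054965
turn -0.004 then mm [-284.2  131.9   84.6] yaw 49.199999999999996 q7 -52.08417820661213
```

arm_command(
  series="-35.5 16.5 0 0 120;-35.5 16.5 0 0 120;-35.5 16.5 0 0 120;-35.5 16.5 0 0 120;-35.5 16.5 0 0 120;-35.5 16.5 0 0 120;-35.5 16.5 0 0 120;-35.5 16.5 0 0 120;0 0 0 0 120;0 0 20 0 120;0 0 20 0 120;0 0 20 0 120;0 0 20 0 120;0 0 0 0 120;0 0 0 0 120",
)

```text
time_s: 11.88
tool_pos: [0.4219, -0.2201, 0.1244]
tool_rot: [-179.8, 0.1, 49.0]
force: [1.0, 0.0, 0.9]
grip_width: 0.0458
grasp_force: 0.0
```

```bash
python3 - <<'E'
from h import *
plan(.424,-.223,.028,-130.8)
s=cams.read_camera("scene");t=cams.read_camera("top")
cv2.imwrite("pics/g1.png",np.hstack([crop(s,170,120,270,220,4),crop(t,270,150,370,250,4)]))
E
```

```text
turn -0.004 then mm [-0.9  3.5 96.4] yaw 49.19999999999998 q7 -15.895207052130885
```

View pics/g1.png

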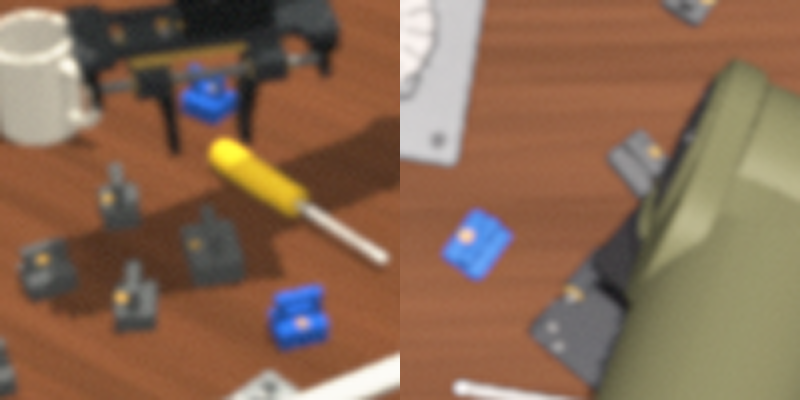

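```bash
python3 - <<'E'
from h import *
print(proj("scene",[.424,-.223,.048]),proj("scene",[.424,-.223,.024]),atz("scene",222,174,.046),proj("scene",telemetry.get_obs()["tool_pos"]))
E
```

```text
[221.91390762 173.52237193] [222.29054351 179.1696497 ] [ 0.42390523 -0.2228537   0.046     ] [221.23038893 154.20584532]
```

arm_command(
  series="-1 3.5 15 0 120;0 0 20 0 120;0 0 20 0 120;0 0 20 0 120;0 0 12 0 120;0 0 8 0 120;0 0 1 0 120;0 0 0 0 200;0 0 0 0 255;0 0 0 0 255;0 0 0 0 255;0 0 0 0 255;0 0 0 0 255",
  squeeze=45,
)

```text
time_s: 13.07
tool_pos: [0.4255, -0.2237, 0.0299]
tool_rot: [180.0, -0.0, 49.0]
force: [-3.5, 2.4, 3.0]
grip_width: 0.0137
grasp_force: 2.1
```

arm_command(
  series="0 0 0 0 255;0 0 0 0 255;0 0 0 0 255;0 0 0 0 255;0 0 -10 0 255;0 0 -20 0 255;0 0 -20 0 255;0 0 -30 0 255;0 0 -30 0 255;0 0 -30 0 255;0 0 0 0 255",
)

```text
time_s: 13.98
tool_pos: [0.4289, -0.2259, 0.1756]
tool_rot: [179.4, -0.3, 48.9]
force: [2.0, -0.5, -4.0]
grip_width: 0.0096
grasp_force: 45.0
```

```bash
python3 - <<'E'
from h import *
# pan frame
c=np.array([.630,.137]);a=np.radians(-10.);X=np.array([np.cos(a),np.sin(a)]);Y=np.array([-X[1],X[0]])
for n,(x,y) in dict(L1=(.008,-.058),L2=(.008,-.008),S=(-.045,-.03)).items(): print(n,c+x*X+y*Y)
s4=np.array([.6386,.1867])-c;print("s4",s4@X,s4@Y)
t=c+.008*X-.058*Y;plan(*t,.17,-10)
o=telemetry.get_obs();print(o["grip_width"],o["grasp_force"])
E
```

```text
L1 [0.62780687 0.07849196]
L2 [0.63648928 0.12773235]
S [0.58047421 0.11526994]
s4 -0.00016096775414150633 0.050438319652642324
turn 1.029 then mm [ 143.  -334.4    5.6] yaw -10.0 q7 -16.97018288617265
0.009571480157209662 44.999141693115234
```

arm_command(
  series="0 0 -8 0.1143 255;0 0 -8 0.1143 255;0 0 -8 0.1143 255;0 0 -6 0.1143 255;0 0 0 0.1143 255;0 0 0 0.1143 255;0 0 0 0.1143 255;0 0 0 0.1143 255;0 0 0 0.1143 255;12 -20 0 0 255;12 -31 0 0 255;12 -31 0 0 255;12 -31 0 0 255;12 -31 0 0 255;12 -31 0 0 255;12 -31 0 0 255;12 -31 0 0 255;12 -31 0 0 255;12 -31 0 0 255;12 -20 0 0 255",
)

```text
time_s: 15.65
tool_pos: [0.6108, 0.0719, 0.1979]
tool_rot: [-179.9, 0.1, -9.8]
force: [0.3, 0.5, -4.0]
grip_width: 0.0097
grasp_force: 45.0
```

arm_command(
  series="11 -15 0 0 255;0 0 0 0 255;0 0 0 0 255",
)

```text
time_s: 15.9
tool_pos: [0.6237, 0.0812, 0.1977]
tool_rot: [179.9, 0.1, -9.9]
force: [-0.1, -1.2, -3.7]
grip_width: 0.01
grasp_force: 4.5
```

```bash
python3 - <<'E'
from h import *
plan(.628,.0785,.121,-10)
o=telemetry.get_obs();print(o["grip_width"],o["grasp_force"])
s=cams.read_camera("scene")
cv2.imwrite("pics/p1.png",crop(s,200,150,350,290,4))
E
```

```text
turn 0.002 then mm [ 4.7  1.9 76.7] yaw -10.000000000000004 q7 -105.83720436842066
0.010021679632511752 4.499390870332718
```

View pics/p1.png

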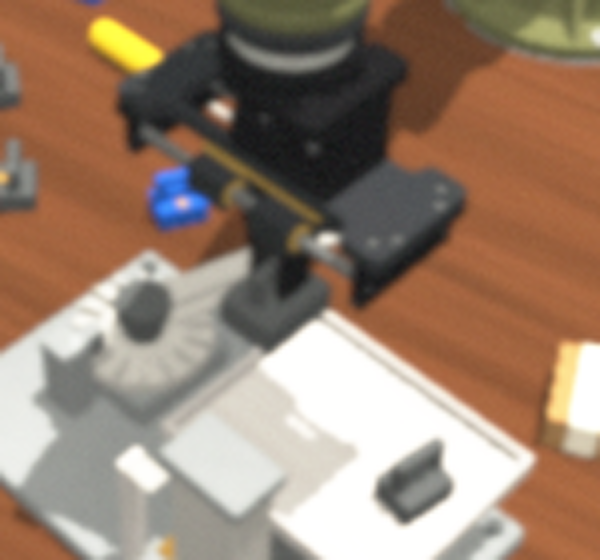

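arm_command(
  series="0 0 0 0 255;0 0 0 0 255;4.5 2 10 0 255;0 0 15 0 255;0 0 15 0 255;0 0 15 0 255;0 0 8 0 255;0 0 6 0 255;0 0 0 0 255",
)

```text
time_s: 16.7
tool_pos: [0.6272, 0.0772, 0.129]
tool_rot: [179.9, 0.1, -10.0]
force: [-0.5, -0.2, -3.5]
grip_width: 0.0096
grasp_force: 45.0
```

arm_command(
  series="0 0 4 0 255;0 0 4 0 255;0 0 4 0 255;0 0 0 0 255;0 0 0 0 255",
)

```text
time_s: 17.12
tool_pos: [0.628, 0.0777, 0.1186]
tool_rot: [-180.0, 0.0, -10.0]
force: [-0.4, 0.3, -3.6]
grip_width: 0.01
grasp_force: 45.0
```

arm_command(
  series="0 0 3 0 255;0 0 3 0 255;0 0 3 0 255;0 0 0 0 255;0 0 0 0 255",
)

```text
time_s: 17.53
tool_pos: [0.6284, 0.0778, 0.1099]
tool_rot: [-180.0, -0.1, -10.0]
force: [-0.4, 0.1, -0.8]
grip_width: 0.0096
grasp_force: 45.0
```

arm_command(
  series="0 0 0 0 180;0 0 0 0 165;0 0 0 0 165;0 0 0 0 165;0 0 -10 0 165;0 0 -20 0 165;0 0 -30 0 165;0 0 -30 0 165;0 0 -10 0 165;0 0 0 0 120",
)

```text
time_s: 18.37
tool_pos: [0.6302, 0.0778, 0.2142]
tool_rot: [-179.8, -0.4, -10.0]
force: [-0.0, -0.7, 0.1]
grip_width: 0.0328
grasp_force: 0.0
```

```bash
python3 - <<'E'
from h import *
s=cams.read_camera("scene");t=cams.read_camera("top")
cv2.imwrite("raw_t3.png",t)
cv2.imwrite("pics/p2.png",np.vstack([np.hstack([crop(s,200,180,350,290,2.66),crop(t,130,70,280,180,2.66)]),crop(t,270,130,430,190,5)]))
d=cv2.absdiff(t,cv2.imread("raw_top.png"))[130:240,270:430];print(d.max())
plan(.532,-.4386,.2,-10.4)
E
```

```text
Traceback (most recent call last):
ValueError: all the input array dimensions except for the concatenation axis must match exactly, but along dimension 1, the array at index 0 has size 798 and the array at index 1 has size 800
```

```bash
python3 - <<'E'
from h import *
s=cams.read_camera("scene");t=cv2.imread("raw_t3.png")
cv2.imwrite("pics/p2.png",np.vstack([np.hstack([crop(s,200,180,350,290,2.6667),crop(t,130,70,280,180,2.6667)]),crop(t,270,130,430,190,5)]))
d=cv2.absdiff(t,cv2.imread("raw_top.png"))[130:240,270:430];print(d.max())
plan(.532,-.4386,.2,-10.4)
E
```

```text
105
turn 0.008 then mm [-4.00e-01  5.25e+02  8.20e+00] yaw -10.399999999999995 q7 -105.50110786343933
```

View pics/p2.png

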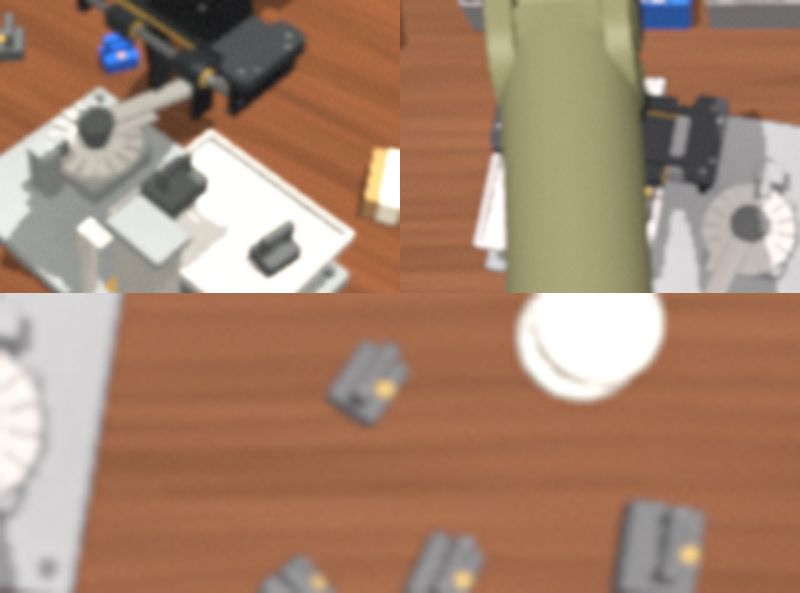

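arm_command(
  series="0 25 0 0 120;0 36 0 0 120;0 36 0 0 120;0 36 0 0 120;0 36 0 0 120;0 36 0 0 120;0 36 0 0 120;0 36 0 0 120;0 36 0 0 120;0 36 0 0 120;0 36 0 0 120;0 36 0 0 120;0 36 0 0 120;0 36 0 0 120;0 32 0 0 120;0 0 20 0 120;0 0 20 0 120;0 0 20 0 120;0 0 0 0 120;0 0 0 0 120",
)

```text
time_s: 20.18
tool_pos: [0.5358, -0.4381, 0.1466]
tool_rot: [-179.9, 0.3, -10.0]
force: [0.7, 1.5, 1.3]
grip_width: 0.0461
grasp_force: 0.0
```

```bash
python3 - <<'E'
from h import *
plan(.532,-.4386,.028,-10.4)
s=cams.read_camera("scene")
print(proj("scene",[.532,-.4386,.048]),proj("scene",telemetry.get_obs()["tool_pos"]))
cv2.imwrite("pics/g2.png",crop(s,100,120,230,220,5))
E
```

```text
turn 0.008 then mm [ -3.7   1.2 118.6] yaw -10.399999999999997 q7 -52.88697458576083
[149.13259811 166.4888139 ] [142.02988848 141.83750987]
```

View pics/g2.png

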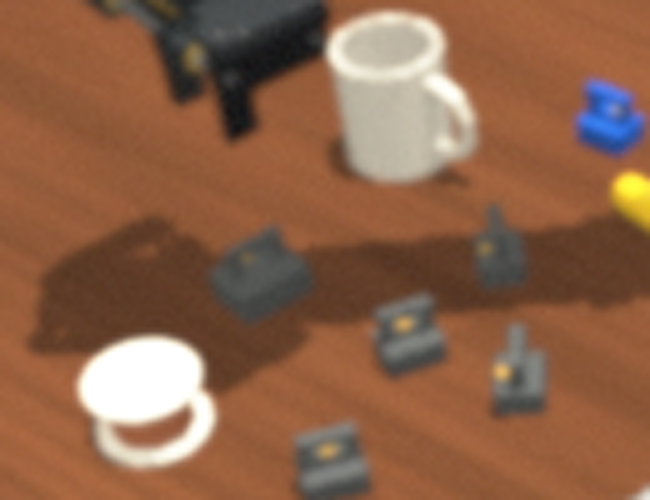

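```bash
python3 - <<'E'
from h import *
print(atz("scene",151,168,.048),atz("scene",152.5,176,.012), proj("scene",[.532,-.4386,.012]))
E
```

```text
[ 0.53402573 -0.42806017  0.048     ] [ 0.53331565 -0.43072913  0.012     ] [151.08452194 174.8996945 ]
```

arm_command(
  series="-3 -2 20 0 120;0 0 20 0 120;0 0 20 0 120;0 0 20 0 120;0 0 18 0 120;0 0 12 0 120;0 0 7 0 120;0 0 0 0 120;0 0 0 0 200;0 0 0 0 255;0 0 0 0 255;0 0 0 0 255;0 0 0 0 255;0 0 0 0 255;0 0 0 0 255;0 0 0 0 255;0 0 0 0 255",
)

```text
time_s: 21.65
tool_pos: [0.5349, -0.4361, 0.0327]
tool_rot: [-179.9, -0.0, -9.9]
force: [0.3, 1.6, 1.8]
grip_width: 0.0094
grasp_force: 44.9
```

arm_command(
  series="0 0 -10 0 255;0 0 -20 0 255;0 0 -30 0 255;0 0 -35 0 255;0 0 -35 0 255;0 0 -35 0 255;0 0 0 0 255;0 0 0 0 255",
)

```text
time_s: 22.32
tool_pos: [0.5349, -0.4385, 0.2003]
tool_rot: [179.8, -0.2, -10.0]
force: [-0.2, 0.4, -5.2]
grip_width: 0.0092
grasp_force: 44.9
```

```bash
python3 - <<'E'
from h import *
plan(.6365,.1277,.2,-10)
o=telemetry.get_obs();print(o["grip_width"],o["grasp_force"],o["force"])
E
```

```text
turn -0.0 then mm [ 1.700e+00 -5.753e+02  3.000e-01] yaw -10.000000000000004 q7 -53.63183847812535
0.009159058592773718 44.92174565792084 [-0.24863023  0.37513234 -5.22159846]
```

arm_command(
  series="0 -20 0 0 255;0 -30 0 0 255;0 -33 0 0 255;0 -33 0 0 255;0 -33 0 0 255;0 -33 0 0 255;0 -33 0 0 255;0 -33 0 0 255;0 -33 0 0 255;0 -33 0 0 255;0 -33 0 0 255;0 -33 0 0 255;0 -33 0 0 255;0 -33 0 0 255;0 -33 0 0 255;0 -33 0 0 255;0 -33 0 0 255;0 -25 0 0 255;2 -5 0 0 255;0 0 0 0 255",
)

```text
time_s: 23.98
tool_pos: [0.6345, 0.1325, 0.1944]
tool_rot: [179.9, 0.3, -9.7]
force: [-0.7, -0.9, -2.9]
grip_width: 0.0098
grasp_force: 44.9
```

```bash
python3 - <<'E'
from h import *
plan(.6365,.1277,.12,-10)
o=telemetry.get_obs();print(o["grip_width"],o["grasp_force"],o["force"])
E
```

```text
turn 0.006 then mm [ 2.8  4.3 74.4] yaw -10.000000000000007 q7 -109.60147576087557
0.009803140167650083 44.92219626903534 [-0.67920091 -0.8761943  -2.91698081]
```

arm_command(
  series="2 2 15 0 255;0 0 20 0 255;0 0 20 0 255;0 0 10 0 255;0 0 6 0 255;0 0 0 0 255;0 0 3 0 255;0 0 3 0 255;0 0 3 0 255;0 0 3 0 255;0 0 0 0 255;0 0 0 0 255",
)

```text
time_s: 24.98
tool_pos: [0.6376, 0.1269, 0.1146]
tool_rot: [-180.0, 0.0, -10.0]
force: [-0.7, -0.2, -4.1]
grip_width: 0.0093
grasp_force: 44.9
```

arm_command(
  series="0 0 3 0 255;0 0 3 0 255;0 0 3 0 255;0 0 3 0 255;0 0 0 0 255;0 0 0 0 255;0 0 0 0 255",
)

```text
time_s: 25.57
tool_pos: [0.6378, 0.127, 0.1029]
tool_rot: [-180.0, -0.0, -10.0]
force: [-0.4, 0.6, -1.0]
grip_width: 0.0097
grasp_force: 44.9
```

arm_command(
  series="0 0 0 0 180;0 0 0 0 165;0 0 0 0 165;0 0 0 0 165;0 0 -10 0 165;0 0 -20 0 165;0 0 -30 0 165;0 0 -30 0 165;0 0 -20 0 165;0 0 0 0 120",
)

```text
time_s: 26.4
tool_pos: [0.6406, 0.1271, 0.2196]
tool_rot: [-179.7, -0.5, -10.0]
force: [1.2, 0.7, 0.2]
grip_width: 0.0332
grasp_force: 0.0
```

```bash
python3 - <<'E'
from h import *
t=cams.read_camera("top");s=cams.read_camera("scene");cv2.imwrite("raw_s4.png",s)
d=cv2.absdiff(t,cv2.imread("raw_top.png"))
print("S1 region",d[180:202,318:342].max(),d[215:232,350:375].max(),"s3",d[175:198,348:372].max(),d[135:160,330:356].max())
plan(.5078,-.235,.2,-137.6)
E
```

```text
S1 region 8 7 s3 8 8
turn -0.914 then mm [-340.3  179.2   14.3] yaw 42.40000000000002 q7 -109.43824086390885
```

arm_command(
  series="0 0 0 -0.114 120;0 0 0 -0.114 120;0 0 0 -0.114 120;0 0 0 -0.114 120;0 0 0 -0.114 120;0 0 0 -0.114 120;0 0 0 -0.114 120;0 0 0 -0.116 120;-30 16 0 0 120;-35 18 0 0 120;-35 18 0 0 120;-35 18 0 0 120;-35 18 0 0 120;-35 18 0 0 120;-35 18 0 0 120;-35 18 0 0 120;-35 18 0 0 120;-29 18 0 0 120;0 0 30 0 120;0 0 30 0 120",
)

```text
time_s: 28.17
tool_pos: [0.5065, -0.2369, 0.1526]
tool_rot: [179.8, -0.1, 42.1]
force: [0.6, -0.1, -0.6]
grip_width: 0.0462
grasp_force: 0.0
```

arm_command(
  series="0 0 20 0 120;0 0 0 0 120;0 0 0 0 120",
)

```text
time_s: 28.42
tool_pos: [0.5059, -0.2326, 0.1309]
tool_rot: [-179.8, 0.1, 42.4]
force: [0.3, -0.8, 0.2]
grip_width: 0.046
grasp_force: 0.0
```

```bash
python3 - <<'E'
from h import *
plan(.5078,-.235,.025,-137.6)
s=cams.read_camera("scene")
d=cv2.absdiff(s,cv2.imread("raw_scene.png"));print(proj("scene",[.5078,-.235,.044]),proj("scene",telemetry.get_obs()["tool_pos"]))
cv2.imwrite("pics/g3.png",crop(s,160,140,260,220,5))
E
```

```text
turn 0.0 then mm [ -0.2   3.  105.9] yaw 42.400000000000006 q7 -21.54786602391496
[202.17299943 187.46127532] [200.20880402 165.29714121]
```

View pics/g3.png

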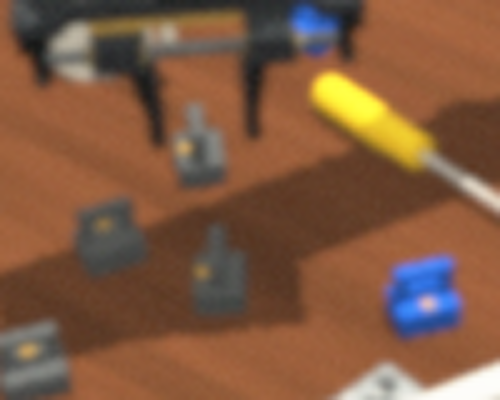

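arm_command(
  series="0 2 20 0 120;0 0 20 0 120;0 0 20 0 120;0 0 20 0 120;0 0 14 0 120;0 0 8 0 120;0 0 2 0 120;0 0 0 0 120;0 0 0 0 200;0 0 0 0 255;0 0 0 0 255;0 0 0 0 255;0 0 0 0 255;0 0 0 0 255;0 0 0 0 255;0 0 0 0 255",
)

```text
time_s: 29.8
tool_pos: [0.5085, -0.2345, 0.0286]
tool_rot: [-180.0, -0.0, 42.4]
force: [-1.1, 0.3, 1.7]
grip_width: 0.0095
grasp_force: 45.0
```

arm_command(
  series="0 0 0 0 255;0 0 -10 0 255;0 0 -20 0 255;0 0 -30 0 255;0 0 -35 0 255;0 0 -35 0 255;0 0 -35 0 255;0 0 0 0 255;0 0 0 0 255",
)

```text
time_s: 30.55
tool_pos: [0.5101, -0.2356, 0.1963]
tool_rot: [179.7, -0.2, 42.4]
force: [-0.8, 0.1, -2.7]
grip_width: 0.0096
grasp_force: 45.0
```

```bash
python3 - <<'E'
from h import *
plan(.580,.1153,.2,-10)
o=telemetry.get_obs();print(o["grip_width"],o["grasp_force"],o["force"])
E
```

```text
turn 0.914 then mm [   7.9 -357.7   -3.7] yaw -10.0 q7 -22.435629880972996
0.009571249479812435 44.99917030334473 [-0.76703969  0.10141924 -2.72881549]
```

arm_command(
  series="0 0 0 -0.11 255;0 0 0 -0.11 255;0 0 0 -0.11 255;0 0 0 -0.11 255;0 0 0 -0.11 255;0 0 0 -0.106 255;0 0 0 0 255",
)

```text
time_s: 31.13
tool_pos: [0.5074, -0.2343, 0.1915]
tool_rot: [-179.8, -0.0, 80.1]
force: [-0.7, 0.5, -2.4]
grip_width: 0.0095
grasp_force: 45.0
```

```bash
python3 - <<'E'
from h import *
c=np.array([.630,.137]);a=np.radians(-10.);X=np.array([np.cos(a),np.sin(a)]);Y=np.array([-X[1],X[0]])
t=c-.044*X-.033*Y;print(t);plan(*t,.2,80)
E
```

```text
[0.58093807 0.11214186]
turn 0.002 then mm [354.   12.2  -8.5] yaw 80.0 q7 14.91300963530576
```

arm_command(
  series="20 1 -8 0 255;32 1 0 0 255;32 1 0 0 255;32 1 0 0 255;32 1 0 0 255;32 1 0 0 255;32 1 0 0 255;32 1 0 0 255;32 1 0 0 255;32 1 0 0 255;32 1 0 0 255;14 1 0 0 255;0 0 0 0 255;0 0 0 0 255;0 0 0 0 255",
)

```text
time_s: 32.38
tool_pos: [0.5817, 0.1096, 0.2007]
tool_rot: [-179.9, 0.1, 79.8]
force: [0.2, -1.0, -2.4]
grip_width: 0.01
grasp_force: 45.0
```

```bash
python3 - <<'E'
from h import *
plan(.581,.1121,.105,80)
o=telemetry.get_obs();print(o["grip_width"],o["grasp_force"],o["force"])
s=cams.read_camera("scene")
cv2.imwrite("pics/p3.png",crop(s,200,150,350,290,4))
E
```

```text
turn -0.003 then mm [ 2.4 -1.1 95.7] yaw 80.0 q7 -22.445693210351077
0.010005899682755181 44.999070167541504 [ 0.24495972 -0.95355963 -2.40232174]
```

View pics/p3.png

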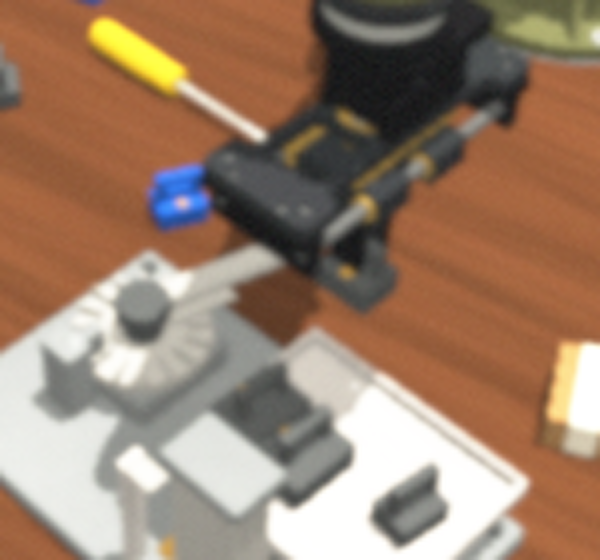

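arm_command(
  series="1 -1 15 0 255;0 0 20 0 255;0 0 20 0 255;0 0 20 0 255;0 0 10 0 255;0 0 5 0 255;0 0 0 0 255;0 0 3 0 255;0 0 3 0 255;0 0 0 0 255;0 0 0 0 255",
)

```text
time_s: 33.35
tool_pos: [0.5816, 0.1131, 0.1062]
tool_rot: [180.0, -0.0, 80.0]
force: [-0.2, 0.6, -2.2]
grip_width: 0.0094
grasp_force: 45.0
```

arm_command(
  series="0 0 3 0 255;0 0 3 0 255;0 0 3 0 255;0 0 3 0 255;0 0 0 0 255;0 0 0 0 255;0 0 0 0 255",
)

```text
time_s: 33.93
tool_pos: [0.5813, 0.1129, 0.0936]
tool_rot: [180.0, -0.0, 80.0]
force: [0.9, 0.0, -0.9]
grip_width: 0.0096
grasp_force: 45.0
```

arm_command(
  series="0 0 0 0 180;0 0 0 0 165;0 0 0 0 165;0 0 0 0 165;0 0 -10 0 165;0 0 -20 0 165;0 0 -30 0 165;0 0 -30 0 165;0 0 -20 0 165;0 0 0 0 120",
)

```text
time_s: 34.77
tool_pos: [0.5843, 0.1136, 0.2103]
tool_rot: [179.5, -0.3, 80.0]
force: [1.0, 0.6, 1.4]
grip_width: 0.0329
grasp_force: 0.0
```

```bash
python3 - <<'E'
from h import *
s=cams.read_camera("scene");cv2.imwrite("raw_s5.png",s)
s0=cv2.imread("raw_scene.png")
for n,im in(("0",s0),("now",s)):
    h=cv2.cvtColor(im,cv2.COLOR_BGR2HSV);m=cv2.inRange(h,(12,110,90),(35,255,255))
    k,_,st,ce=cv2.connectedComponentsWithStats(m)
    for i in range(1,k):
        if 220<ce[i][0]<310 and 260<ce[i][1]<330: print(n,st[i],ce[i].round(1))
# grip post target poses
ax=np.array([.5955,-.0403]);print(telemetry.get_obs()["qpos"])
plan(.462,.024,.2,64.3)
E
```

```text
0 [241 286   2   3   6] [241.5 287. ]
0 [221 293   1   1   1] [221. 293.]
0 [225 296   1   1   1] [225. 296.]
0 [229 299   1   1   1] [229. 299.]
0 [229 301   1   1   1] [229. 301.]
0 [274 303  10  10  65] [278.5 307.1]
0 [222 305   2   1   2] [222.5 305. ]
0 [225 305   1   2   2] [225.  305.5]
0 [229 304   2   1   2] [229.5 304. ]
0 [231 305   4   3   5] [232.4 305.8]
0 [221 307   1   1   1] [221. 307.]
0 [236 307   2   2   2] [236.5 307.5]
0 [231 309   2   2   2] [231.5 309.5]
0 [234 310   1   2   2] [234.  310.5]
0 [239 310   1   1   1] [239. 310.]
0 [222 313   1   1   1] [222. 313.]
0 [231 312   2   4   6] [231.5 313.8]
0 [236 312   2   3   4] [236.8 312.8]
0 [239 313   1   1   1] [239. 313.]
0 [235 314   1   1   1] [235. 314.]
0 [242 315   1   1   1] [242. 315.]
0 [245 314   1   1   1] [245. 314.]
0 [226 316   1   1   1] [226. 316.]
0 [240 317   3   3   5] [240.6 317.6]
0 [301 317   1   1   1] [301. 317.]
0 [220 319   3   1   3] [221. 319.]
0 [224 319   3   2   3] [225.  319.7]
0 [228 319   1   1   1] [228. 319.]
0 [235 319   1   1   1] [235. 319.]
0 [237 319   2   3   4] [237.5
[... 1723 characters left out ...]
 [303 321   1   1   1] [303. 321.]
now [305 321   1   1   1] [305. 321.]
now [226 323   1   1   1] [226. 323.]
now [228 322   1   1   1] [228. 322.]
now [237 322   1   1   1] [237. 322.]
now [241 322   1   1   1] [241. 322.]
now [231 324   1   1   1] [231. 324.]
now [231 325   4   3   5] [232.4 326. ]
now [243 325   1   1   1] [243. 325.]
now [258 326   1   1   1] [258. 326.]
now [293 326   1   1   1] [293. 326.]
now [302 326   1   3   3] [302. 327.]
now [304 327   1   1   1] [304. 327.]
now [234 328   4   5   6] [235.8 329.8]
[-18.84100226  11.62573004   6.0969117   93.32047931  -1.28879107
  74.73741073 -22.54986815]
turn 0.274 then mm [-133.   -70.4    7.5] yaw 64.3 q7 -22.549868146222348
```

arm_command(
  series="0 0 0 -0.118 110;0 0 0 -0.118 110;0 0 0 -0.118 110;0 0 0 -0.118 110;0 0 0 -0.118 110;0 0 0 -0.118 110;0 0 0 -0.118 110;0 0 0 -0.118 110;0 0 0 -0.118 110;0 0 0 -0.118 110;0 0 0 -0.117 110;0 0 0 0 110;0 0 0 0 110",
)

```text
time_s: 35.9
tool_pos: [0.5807, 0.1128, 0.2028]
tool_rot: [-180.0, -0.1, 154.1]
force: [-0.6, 0.2, -0.1]
grip_width: 0.0492
grasp_force: 0.0
```

```bash
python3 - <<'E'
from h import *
plan(.462,.024,.2,154.3)
E
```

```text
turn -0.003 then mm [  68.5 -131.5    2.8] yaw 154.3 q7 50.42098084414965
```

arm_command(
  series="13 -25 0 0 110;14 -27 0 0 110;14 -27 0 0 110;14 -27 0 0 110;13.5 -25.5 0 0 110;0 0 0 0 110;0 0 0 0 110;0 0 20 0 110;0 0 20 0 110;0 0 20 0 110;0 0 20 0 110;0 0 15 0 110;0 0 5 0 110;0 0 0 0 110;0 0 0 0 160;0 0 0 0 180;0 0 0 0 220;0 0 0 0 220;0 0 0 0 220",
  squeeze=15,
)

```text
time_s: 37.48
tool_pos: [0.4632, 0.0245, 0.1044]
tool_rot: [179.9, 0.1, 154.3]
force: [0.1, 1.3, 0.7]
grip_width: 0.0242
grasp_force: 0.3
```

arm_command(
  series="0 0 0 0 220;0 0 0 0 220;-0.4 -10.5 0 -0.07 220;-0.4 -10.5 0 -0.07 220;-0.4 -10.5 0 -0.07 220;-0.4 -10.5 0 -0.07 220;-0.4 -10.5 0 -0.07 220;-0.4 -10.5 0 -0.07 220;-0.4 -10.5 0 -0.07 220;-0.4 -10.5 0 -0.07 220;0 -1.5 0 0 220;0 0 0 0 220;0 0 0 0 220",
)

```text
time_s: 38.57
tool_pos: [0.451, -0.053, 0.1043]
tool_rot: [179.6, 0.3, -173.4]
force: [3.3, 14.0, 1.0]
grip_width: 0.024
grasp_force: 15.0
```

```bash
python3 - <<'E'
from h import *
o=telemetry.get_obs();d=o["tool_pos"][:2]-np.array([.5955,-.0403]);print(np.linalg.norm(d),np.degrees(np.arctan2(d[1],d[0])),o["grasp_force"])
s=cams.read_camera("scene");cv2.imwrite("raw_s6.png",s)
h=cv2.cvtColor(s,cv2.COLOR_BGR2HSV);m=cv2.inRange(h,(12,110,90),(35,255,255))
k,_,st,ce=cv2.connectedComponentsWithStats(m)
for i in range(1,k):
    if 225<ce[i][0]<290 and 260<ce[i][1]<312 and st[i][4]>5: print(st[i],ce[i].round(1))
E
```

```text
0.1450857545489539 -174.9967606444163 14.982112844008952
[241 283   2   4   7] [241.6 284.7]
[274 301  11   9  60] [279.  304.9]
[230 309   4   3   6] [231.5 310. ]
```

arm_command(
  series="0 1.5 0 0 220;-0.4 10.5 0 0.07 220;-0.4 10.5 0 0.07 220;-0.4 10.5 0 0.07 220;-0.4 10.5 0 0.07 220;-0.4 10.5 0 0.07 220;-0.4 10.5 0 0.07 220;-0.4 10.5 0 0.07 220;-0.4 10.5 0 0.07 220;0 1.5 0 0 220;0 0 0 0 220;0 0 0 0 220",
)

```text
time_s: 39.62
tool_pos: [0.4638, 0.0253, 0.1042]
tool_rot: [180.0, 0.0, 154.4]
force: [-1.4, 0.9, 5.6]
grip_width: 0.0236
grasp_force: 15.0
```

```bash
cat > b.py <<'E'
from h import *
o=telemetry.get_obs();d=o["tool_pos"][:2]-np.array([.5955,-.0403]);print(np.linalg.norm(d),np.degrees(np.arctan2(d[1],d[0])),o["grasp_force"],o["force"])
for n,(u0,u1,v0,v1) in dict(scene=(225,290,240,312),top=(130,240,60,130)).items():
    s=cams.read_camera(n)
    h=cv2.cvtColor(s,cv2.COLOR_BGR2HSV);m=cv2.inRange(h,(12,110,90),(35,255,255))
    k,_,st,ce=cv2.connectedComponentsWithStats(m)
    for i in range(1,k):
        if u0<ce[i][0]<u1 and v0<ce[i][1]<v1 and st[i][4]>5: print(n,st[i],ce[i].round(1))
E
python3 b.py
```

```text
0.14711585081961784 153.52808147866276 14.999933943618089 [-1.36176912  0.88755244  5.5943965 ]
scene [284 245   3   3   7] [285.  246.3]
scene [241 284   2   3   6] [241.5 285. ]
scene [274 301  10  10  64] [278.9 305.5]
top [214 103   7  12  40] [216.  108.4]
top [180 107   4   7  18] [181.7 109.9]
```

arm_command(
  series="0 1.5 0 0 220;0 0 0 0 220;0 0 0 0 220;0 0 0 0 220",
)

```text
time_s: 40.05
tool_pos: [0.4642, 0.0261, 0.1042]
tool_rot: [180.0, 0.0, 154.4]
force: [-2.8, 0.7, 6.4]
grip_width: 0.0233
grasp_force: 15.0
```

arm_command(
  series="0 2 0 0 220;0 0 0 0 220;0 0 0 0 220;0 0 0 0 220",
)

```text
time_s: 40.38
tool_pos: [0.465, 0.0277, 0.1042]
tool_rot: [-180.0, -0.0, 154.3]
force: [-2.5, -1.2, 6.3]
grip_width: 0.0235
grasp_force: 15.0
```

arm_command(
  series="0 2 0 0 220;0 0 0 0 220;0 0 0 0 220;0 0 0 0 220",
)

```text
time_s: 40.72
tool_pos: [0.4655, 0.029, 0.1042]
tool_rot: [-179.9, -0.0, 154.3]
force: [-3.4, -2.2, 7.0]
grip_width: 0.0237
grasp_force: 15.0
```

arm_command(
  series="0 2 0 0 220;0 2 0 0 220;0 0 0 0 220;0 0 0 0 220;0 0 0 0 220",
)

```text
time_s: 41.13
tool_pos: [0.4654, 0.0291, 0.104]
tool_rot: [-179.6, -0.1, 154.3]
force: [-8.3, -9.6, 13.1]
grip_width: 0.0236
grasp_force: 15.0
```

```bash
python3 b.py
```

```text
0.14745239645406066 151.93092397775177 14.992550548631698 [-8.29142673 -9.61874399 13.06603625]
scene [284 245   3   4   8] [285.  246.5]
scene [241 284   2   3   6] [241.5 285. ]
scene [274 301  10  10  64] [278.9 305.5]
scene [230 306   6   9  16] [232.1 309.7]
top [214 104   7  11  40] [216.  108.4]
top [180 107   4   7  18] [181.7 109.9]
```

arm_command(
  series="0 -6 0 0 220;-0.5 -12 0 -0.08 220;-0.5 -12 0 -0.08 220;-0.5 -12 0 -0.08 220;-0.5 -12 0 -0.08 220;-0.5 -12 0 -0.08 220;-0.5 -12 0 -0.08 220;-0.5 -12 0 -0.08 220;0 -6.5 0 0 220;0 0 0 0 220;0 0 0 0 220",
)

```text
time_s: 42.15
tool_pos: [0.4507, -0.053, 0.1038]
tool_rot: [179.4, -0.1, -173.3]
force: [-5.2, 16.6, 8.2]
grip_width: 0.0236
grasp_force: 14.9
```

arm_command(
  series="0 5.5 0 0 220;-0.5 12 0 0.08 220;-0.5 12 0 0.08 220;-0.5 12 0 0.08 220;-0.5 12 0 0.08 220;-0.5 12 0 0.08 220;-0.5 12 0 0.08 220;-0.5 12 0 0.08 220;0 5 0 0 220;0 0 0 0 220;0 0 0 0 220;0 0 0 0 220",
)

```text
time_s: 43.15
tool_pos: [0.4655, 0.029, 0.1035]
tool_rot: [-179.7, -0.2, 154.4]
force: [-7.3, -4.0, 8.1]
grip_width: 0.0236
grasp_force: 15.0
```

```bash
python3 b.py
```

```text
0.14730911194327584 151.94541055633903 14.982094667939236 [-7.27532127 -4.01352292  8.10998306]
scene [284 243   3   3   8] [285.1 244.1]
scene [240 281   3   4   8] [241.4 282.8]
scene [274 299  11  10  65] [279.  303.6]
scene [232 304   6   7  14] [233.9 307.1]
top [214 102   6  12  41] [215.7 107.5]
top [180 106   3   7  17] [181. 109.]
```

arm_command(
  series="0 -5 0 0 220;-0.5 -12 0 -0.08 220;-0.5 -12 0 -0.08 220;-0.5 -12 0 -0.08 220;-0.5 -12 0 -0.08 220;-0.5 -12 0 -0.08 220;-0.5 -12 0 -0.08 220;-0.5 -12 0 -0.08 220;0 -5.5 0 0 220;0 0 0 0 220;0 0 0 0 220",
)

```text
time_s: 44.17
tool_pos: [0.4508, -0.053, 0.1033]
tool_rot: [179.4, -0.1, -173.3]
force: [-3.7, 16.5, 5.4]
grip_width: 0.0237
grasp_force: 15.0
```

arm_command(
  series="0 5.5 0 0 220;-0.5 12 0 0.08 220;-0.5 12 0 0.08 220;-0.5 12 0 0.08 220;-0.5 12 0 0.08 220;-0.5 12 0 0.08 220;-0.5 12 0 0.08 220;-0.5 12 0 0.08 220;0 5 0 0 220;0 0 0 0 220;0 0 0 0 220;0 0 0 0 220",
)

```text
time_s: 45.17
tool_pos: [0.4656, 0.0289, 0.1031]
tool_rot: [-179.7, -0.2, 154.4]
force: [-7.3, -4.3, 6.7]
grip_width: 0.0234
grasp_force: 15.0
```

arm_command(
  series="0 -5 0 0 220;-0.5 -12 0 -0.08 220;-0.5 -12 0 -0.08 220;-0.5 -12 0 -0.08 220;-0.5 -12 0 -0.08 220;-0.5 -12 0 -0.08 220;-0.5 -12 0 -0.08 220;-0.5 -12 0 -0.08 220;0 -5.5 0 0 220;0 0 0 0 220;0 0 0 0 220",
)

```text
time_s: 46.08
tool_pos: [0.451, -0.053, 0.1028]
tool_rot: [179.4, -0.2, -173.2]
force: [-4.3, 16.0, 2.9]
grip_width: 0.0238
grasp_force: 15.0
```

arm_command(
  series="0 5.5 0 0 220;-0.5 12 0 0.08 220;-0.5 12 0 0.08 220;-0.5 12 0 0.08 220;-0.5 12 0 0.08 220;-0.5 12 0 0.08 220;-0.5 12 0 0.08 220;-0.5 12 0 0.08 220;0 5 0 0 220;0 0 0 0 220;0 0 0 0 220;0 0 0 0 220",
)

```text
time_s: 47.08
tool_pos: [0.4657, 0.0289, 0.1028]
tool_rot: [-179.7, -0.2, 154.4]
force: [-6.6, -5.5, 4.1]
grip_width: 0.0236
grasp_force: 15.0
```

```bash
python3 b.py; python3 - <<'E'
from h import *
# pixel tracks predicted for pointer/mark geometry
for z in(.07,.086,.102,.118,.134): print(z,proj("scene",[.736,.0825,z]),proj("top",[.736,.0825,z]))
print(tri((216,108.4),(241.5,285)))
E
```

```text
0.14707875055964126 151.92905928503967 14.989754739508498 [-6.57498495 -5.45815216  4.08166715]
scene [284 239   4   3  10] [285.5 240.2]
scene [240 277   4   5  13] [241.3 278.7]
scene [275 296  10   9  63] [279.5 299.9]
top [213 101   7  11  37] [215.3 106.3]
top [179 105   3   6  16] [180.  107.5]
0.07 [242.06682982 284.66204579] [216.56357027 106.85415734]
0.086 [241.96297634 280.78173014] [216.03173967 104.93007489]
0.102 [241.85656586 276.80587636] [215.48663434 102.95796646]
0.118 [241.74750277 272.73091205] [214.92775097 100.93601121]
0.134 [241.63568663 268.5530845 ] [214.35456051  98.86229505]
(array([0.73423163, 0.08239478, 0.06578513]), np.float64(0.004755572463552084))
```

```bash
python3 - <<'E'
from h import *
s=cams.read_camera("scene");cv2.imwrite("raw_s7.png",s)
h=cv2.cvtColor(s,cv2.COLOR_BGR2HSV)
print("     "+" ".join("%3d"%u for u in range(226,252)))
for v in range(254,288): print(v,"V "," ".join("%3d"%x for x in h[v,226:252,2]))
print("sat")
for v in range(254,288): print(v,"S "," ".join("%3d"%x for x in h[v,226:252,1]))
E
```

```text
226 227 228 229 230 231 232 233 234 235 236 237 238 239 240 241 242 243 244 245 246 247 248 249 250 251
254 V  218 216 208 188 165 141 129 123 119 118 124 136 162 192 223 244 250 248 238 232 243 251 253 252 246 236
255 V  230 229 225 218 195 173 156 139 130 131 144 165 193 220 236 250 252 249 240 243 252 253 252 247 237 229
256 V  231 231 229 226 220 210 192 175 167 168 184 202 219 224 229 243 250 251 250 251 253 251 245 236 229 228
257 V  230 230 229 229 229 225 220 216 213 211 218 225 227 224 214 219 239 249 251 250 247 241 233 229 227 227
258 V  230 230 230 228 229 229 227 228 227 227 228 228 229 224 210 198 213 233 241 240 234 230 229 228 228 227
259 V  230 230 230 228 228 228 229 229 229 230 229 229 229 227 216 198 192 209 225 230 230 227 228 228 229 228
260 V  231 230 230 229 231 228 230 231 232 231 229 229 229 227 222 210 206 216 223 227 229 227 228 229 228 229
261 V  231 230 230 230 230 231 236 242 243 237 232 230 227 225 222 219 221 225 228 227 229 228 228 228 229 229
262 V  231 231 231 230 233 237 247 252 253 247 235 229 225 222 219 222 225 227 228 229 229 228 227 228 229 2
[... 5855 characters left out ...]
79  42  20  23  22  20  24  19  20
282 S    5   5   5   6  10  17  20  19  23  17  14   7   7   9  25  47  57  48  32  23  22  22  20  20  22  20
283 S    4   5   5   5  11  15  22  20  18  18  13   8   6   6   8  14  21  19  21  22  18  22  22  22  23  22
284 S    4   4   4   5  10  15  22  22  20  20  15   8   6   7   4   7   9  12  17  22  22  20  19  22  20  22
285 S    5   4   5   5   9  15  19  22  20  19  14   9   4   6   7   6   7  11  19  22  22  22  20  22  19  21
286 S    4   4   4   6  10  14  21  19  18  18  14   9   4   6   6   6   7  11  16  18  19  19  21  20  20  24
287 S    6   5   8   8  13  18  19  23  21  18  10   8   4   6   6   4   7  10  16  19  21  21  22  21  19  24
```

```bash
python3 - <<'E'
from h import *
s=cams.read_camera("top");cv2.imwrite("raw_t7.png",s)
h=cv2.cvtColor(s,cv2.COLOR_BGR2HSV)
print("     "+" ".join("%3d"%u for u in range(206,236)))
for v in range(94,116): print("%3d"%v,"V "," ".join("%3d"%x for x in h[v,206:236,2]))
print("sat")
for v in range(94,116): print("%3d"%v,"S "," ".join("%3d"%x for x in h[v,206:236,1]))
for d in ([0,0,0],[.985,-.174,0],[.174,.985,0],[0,0,1]):
    p=np.array([.736,.07,.12]);print(d,(proj("scene",p+.01*np.array(d))-proj("scene",p)).round(2),(proj("top",p+.01*np.array(d))-proj("top",p)).round(2))
E
```

```text
206 207 208 209 210 211 212 213 214 215 216 217 218 219 220 221 222 223 224 225 226 227 228 229 230 231 232 233 234 235
 94 V  209 207 198 178 159 159 161 162 161 162 161 161 161 161 160 161 160 160 160 160 158 160 158 159 161 160 159 158 159 159
 95 V  209 206 197 175 156 156 159 159 159 159 160 159 159 157 158 158 157 158 157 157 157 156 156 156 157 157 156 156 156 156
 96 V  208 206 195 170 153 155 158 158 158 159 158 157 158 158 157 158 157 157 157 156 156 157 158 158 156 156 157 156 155 156
 97 V  208 204 189 165 151 152 155 157 158 156 158 157 161 161 162 161 161 158 157 156 158 155 155 157 156 157 155 157 157 157
 98 V  208 203 184 158 147 148 150 152 155 154 155 164 181 192 192 187 179 173 168 165 164 165 162 157 157 155 155 155 155 155
 99 V  207 199 177 153 144 143 143 146 148 149 153 177 209 227 229 225 218 211 205 200 203 205 193 169 156 155 157 157 156 156
100 V  193 187 168 148 144 141 134 132 142 145 154 186 224 243 247 246 244 242 238 236 240 242 223 186 160 156 158 158 159 158
101 V  165 162 153 146 144 142 131 130 143 154 168 201 232 248 252 252 252 251 250 250 252 
[... 4066 characters left out ...]
7  12  14  14  10   5   3   3   5   4
112 S    4   2   2   4   5   4   4  30  86 104  92  52  12   3   2   3   3   3   3   4   5   8  12  16  13   5   5   2   3   3
113 S    3   3   2   5   7   0   4  13  45  58  43  18   5   3   3   3   3   3   4   4   5   7  12  14  13   5   2   3   3   4
114 S    3   3   3   3   3   3   5   3   8   8   7   3   3   3   3   3   3   3   3   2   4   5  12  13  10   7   3   3   4   4
115 S   11  15  13   8   6   3   3   7   6   4   2   3   1   3   2   2   3   1   3   2   2   5  10  12  11   5   4   3   2   2
[0, 0, 0] [0. 0.] [0. 0.]
[0.985, -0.174, 0] [-3.19  2.59] [ 0.67 -3.54]
[0.174, 0.985, 0] [3.04 2.56] [-3.68 -0.6 ]
[0, 0, 1] [-0.1  -2.61] [-0.32 -1.29]
```

```bash
python3 - <<'E'
from h import *
np.set_printoptions(precision=4,suppress=True)
m=tri((217,101.2),(239.7,270.3));p=tri((217.5,109.8),(240,277));print(m,p)
d=p[0]-m[0];a=np.radians(-10.);print("lift frame",d@[np.cos(a),np.sin(a),0],d@[-np.sin(a),np.cos(a),0],d[2])
E
```

```text
(array([0.7345, 0.0763, 0.1206]), np.float64(0.0009400623594000018)) (array([0.7259, 0.0749, 0.0819]), np.float64(0.00902519048372096))
lift frame -0.008294860597211452 -0.002892870995931672 -0.03869576107439138
```

arm_command(
  series="0 -5 0 0 220;-0.5 -12 0 -0.08 220;-0.5 -12 0 -0.08 220;-0.5 -12 0 -0.08 220;-0.5 -12 0 -0.08 220;-0.5 -12 0 -0.08 220;-0.5 -12 0 -0.08 220;-0.5 -12 0 -0.08 220;0 -5.5 0 0 220;0 0 0 0 220;0 0 0 0 220",
)

```text
time_s: 48.2
tool_pos: [0.451, -0.053, 0.1025]
tool_rot: [179.4, -0.2, -173.3]
force: [-4.6, 17.4, 1.4]
grip_width: 0.0238
grasp_force: 15.0
```

arm_command(
  series="0 5.5 0 0 220;-0.5 12 0 0.08 220;-0.5 12 0 0.08 220;-0.5 12 0 0.08 220;-0.5 12 0 0.08 220;-0.5 12 0 0.08 220;-0.5 12 0 0.08 220;-0.5 12 0 0.08 220;0 5 0 0 220;0 0 0 0 220;0 0 0 0 220;0 0 0 0 220",
)

```text
time_s: 49.2
tool_pos: [0.4657, 0.0289, 0.1025]
tool_rot: [-179.7, -0.2, 154.4]
force: [-7.6, -5.8, 3.2]
grip_width: 0.0237
grasp_force: 15.0
```

arm_command(
  series="0 -5 0 0 220;-0.5 -12 0 -0.08 220;-0.5 -12 0 -0.08 220;-0.5 -12 0 -0.08 220;-0.5 -12 0 -0.08 220;-0.5 -12 0 -0.08 220;-0.5 -12 0 -0.08 220;-0.5 -12 0 -0.08 220;0 -5.5 0 0 220;0 0 0 0 220;0 0 0 0 220",
)

```text
time_s: 50.12
tool_pos: [0.4511, -0.053, 0.1023]
tool_rot: [179.4, -0.2, -173.3]
force: [-4.0, 16.3, -0.0]
grip_width: 0.0237
grasp_force: 15.0
```

arm_command(
  series="0 5.5 0 0 220;-0.5 12 0 0.08 220;-0.5 12 0 0.08 220;-0.5 12 0 0.08 220;-0.5 12 0 0.08 220;-0.5 12 0 0.08 220;-0.5 12 0 0.08 220;-0.5 12 0 0.08 220;0 5 0 0 220;0 0 0 0 220;0 0 0 0 220;0 0 0 0 220",
)

```text
time_s: 51.12
tool_pos: [0.4658, 0.0288, 0.1023]
tool_rot: [-179.7, -0.3, 154.4]
force: [-7.5, -5.1, 2.3]
grip_width: 0.0237
grasp_force: 15.0
```

```bash
python3 b.py; python3 - <<'E'
from h import *
s=cams.read_camera("scene");t=cams.read_camera("top");cv2.imwrite("raw_s8.png",s);cv2.imwrite("raw_t8.png",t)
a=cv2.imread("raw_s7.png")
cv2.imwrite("pics/last.png",np.vstack([np.hstack([crop(a,225,255,251,285,10),crop(s,225,255,251,285,10),crop(t,205,88,231,118,10)]),np.hstack([crop(s,190,180,320,310,2),crop(t,60,60,320,190,2)])]))if 0 else cv2.imwrite("pics/last.png",np.hstack([crop(a,225,255,251,285,10),crop(s,225,255,251,285,10),crop(t,205,88,231,118,10)]))
E
```

```text
0.14702423532013853 151.94429077020575 14.994009966430895 [-7.48812344 -5.14251601  2.31435719]
scene [239 273   4   5  16] [240.8 275.2]
scene [275 292  10   9  66] [279.6 295.9]
scene [231 305   3   3   7] [232.3 306.1]
top [213  98   6  12  45] [214.6 103.5]
top [178 102   3   7  18] [179.1 105.1]
```

View pics/last.png

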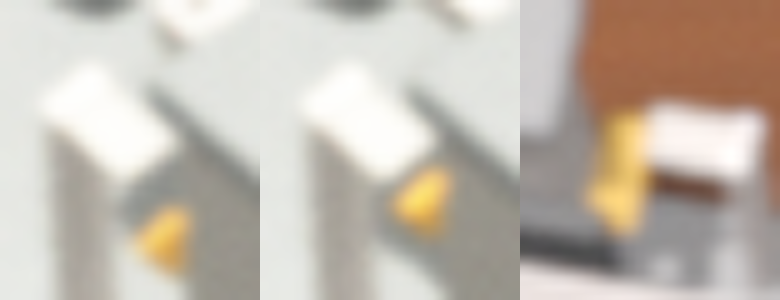

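arm_command(
  series="0 -5 0 0 220;-0.5 -12 0 -0.08 220;-0.5 -12 0 -0.08 220;-0.5 -12 0 -0.08 220;-0.5 -12 0 -0.08 220;-0.5 -12 0 -0.08 220;-0.5 -12 0 -0.08 220;-0.5 -12 0 -0.08 220;0 -5.5 0 0 220;0 0 0 0 220;0 0 0 0 220",
)

```text
time_s: 52.23
tool_pos: [0.4511, -0.0529, 0.1021]
tool_rot: [179.4, -0.2, -173.2]
force: [-5.2, 17.7, -2.1]
grip_width: 0.0237
grasp_force: 15.0
```

arm_command(
  series="0 5.5 0 0 220;-0.5 12 0 0.08 220;-0.5 12 0 0.08 220;-0.5 12 0 0.08 220;-0.5 12 0 0.08 220;-0.5 12 0 0.08 220;-0.5 12 0 0.08 220;-0.5 12 0 0.08 220;0 5 0 0 220;0 0 0 0 220;0 0 0 0 220;0 0 0 0 220",
)

```text
time_s: 53.23
tool_pos: [0.4658, 0.0288, 0.1021]
tool_rot: [-179.7, -0.3, 154.4]
force: [-8.7, -5.2, 0.4]
grip_width: 0.0239
grasp_force: 15.0
```

```bash
python3 b.py; python3 - <<'E'
from h import *
S=np.mean([cams.read_camera("scene").astype(float) for _ in range(4)],0);T=np.mean([cams.read_camera("top").astype(float) for _ in range(4)],0)
np.save("S9.npy",S);np.save("T9.npy",T)
def dump(I,u0,u1,v0,v1):
    print("     "+" ".join("%4d"%u for u in range(u0,u1)))
    for v in range(v0,v1): print("%3d"%v," ".join("%4d"%x for x in I[v,u0:u1,2])," | "," ".join("%4d"%(x[2]-x[0]) for x in I[v,u0:u1]))
dump(S,234,248,264,282);dump(T,208,224,92,112)
E
```

```text
0.14698025205851561 151.95328533085012 14.994466869320604 [-8.72117004 -5.17525642  0.3801746 ]
scene [239 271   4   5  16] [240.8 273.2]
scene [275 289  11  10  66] [280.  293.7]
scene [232 305   7   5  10] [235.  306.9]
top [213  97   5  13  50] [214.6 102.6]
top [174  99   8   9  49] [177.4 102.7]
      234  235  236  237  238  239  240  241  242  243  244  245  246  247
264  254  252  247  239  226  200  177  182  201  218  224  226  226  225  |     4    5    7    7    4    3    3    2    3    4    3    3    3    2
265  253  253  252  249  238  215  178  162  175  198  216  223  225  226  |     4    4    5    6    7    7    3    3    2    3    4    2    2    3
266  254  254  253  252  249  236  208  171  157  172  195  214  222  225  |     4    4    3    5    7    8    8    4    2    4    3    4    3    3
267  254  254  254  254  253  249  237  208  167  150  166  191  213  222  |     4    3    3    4    5    6    8   10    5    4    4    4    4    3
268  253  254  254  254  254  253  249  232  192  152  144  161  187  209  |     5    3    3    3    4    5    7   11   17   12    
[... 4685 characters left out ...]
 21   19   23   28   32   37
108  149  153  153  158  184  221  242  235  204  162  141  136  135  133  129  127  |     1    1    1   13   50   95  116  107   72   26    6    4    4    8   11   15
109  140  142  144  146  157  190  215  212  185  157  147  146  145  144  143  142  |     1    1    0    2   25   72   96   83   46   12    1    0    0    1    2    3
110  110  117  122  127  126  142  166  172  160  149  147  148  147  147  147  148  |     0    1    0    0    8   35   48   38   17    2    0    0    0    0    0    1
111   81   87   91   95   92  100  124  142  146  146  146  148  148  148  148  148  |    -1    0    0    0    1    5    8    5    1    0    0    0    0    0    0    0
```

```bash
python3 - <<'E'
from h import *
s7=cv2.imread("raw_s7.png").astype(float);s8=cv2.imread("raw_s8.png").astype(float);S9=np.load("S9.npy")
# model fit: oriented profiles along image normal of lift-x direction
from scipy.ndimage import map_coordinates as mc
def line(I,c,kind,lo,hi):
    t=np.array([-3.19,2.59]);t/=np.hypot(*t);n=np.array([.631,.776]);n=np.array([-t[1],t[0]])*np.sign(1);n=-n if n[1]<0 else n
    q=np.arange(-5,5,.05);A=I[:,:,2]-(I[:,:,0] if kind else 0)
    out=[]
    for k in np.arange(lo,hi+.01,.5):
        p=c[None]+k*t+q[:,None]*n
        out.append(mc(A,[p[:,1],p[:,0]],order=1))
    pr=np.mean(out,0);return q,pr
c=np.array([240.,271.]) 
for nm,I in(("4",s7),("6",s8),("7",S9)):
    q,m=line(I,c,0,-1.,1.);q,b=line(I,c+(0 if nm=="7" else 0),1,-1.,1.)
    print(nm,"R",[(round(x,1),int(y)) for x,y in zip(q[::10],m[::10])]);print("   RB",[int(y) for y in b[::10]])
E
```

```text
4 R [(np.float64(-5.0), 253), (np.float64(-4.5), 253), (np.float64(-4.0), 253), (np.float64(-3.5), 253), (np.float64(-3.0), 253), (np.float64(-2.5), 252), (np.float64(-2.0), 251), (np.float64(-1.5), 246), (np.float64(-1.0), 237), (np.float64(-0.5), 220), (np.float64(-0.0), 197), (np.float64(0.5), 176), (np.float64(1.0), 160), (np.float64(1.5), 150), (np.float64(2.0), 146), (np.float64(2.5), 146), (np.float64(3.0), 147), (np.float64(3.5), 150), (np.float64(4.0), 157), (np.float64(4.5), 164)]
   RB [3, 3, 3, 3, 4, 4, 5, 8, 10, 11, 10, 8, 5, 4, 4, 5, 6, 10, 17, 25]
6 R [(np.float64(-5.0), 253), (np.float64(-4.5), 253), (np.float64(-4.0), 253), (np.float64(-3.5), 253), (np.float64(-3.0), 253), (np.float64(-2.5), 252), (np.float64(-2.0), 250), (np.float64(-1.5), 245), (np.float64(-1.0), 234), (np.float64(-0.5), 217), (np.float64(-0.0), 199), (np.float64(0.5), 192), (np.float64(1.0), 201), (np.float64(1.5), 218), (np.float64(2.0), 231), (np.float64(2.5), 238), (np.float64(3.0), 238), (np.float64(3.5), 232), (np.float64(4.0), 219), (np.float64(4.5), 203)]
   RB [3, 3, 3, 3, 4, 4, 6, 9, 12, 16, 22, 34, 56, 82, 102, 114, 118, 114, 102, 84]
7 R [(np.float64(-5.0), 253), (np.float64(-4.5), 253), (np.float64(-4.0), 253), (np.float64(-3.5), 253), (np.float64(-3.0), 253), (np.float64(-2.5), 252), (np.float64(-2.0), 251), (np.float64(-1.5), 248), (np.float64(-1.0), 244), (np.float64(-0.5), 241), (np.float64(-0.0), 243), (np.float64(0.5), 246), (np.float64(1.0), 249), (np.float64(1.5), 249), (np.float64(2.0), 247), (np.float64(2.5), 239), (np.float64(3.0), 227), (np.float64(3.5), 211), (np.float64(4.0), 194), (np.float64(4.5), 179)]
   RB [3, 3, 3, 3, 4, 5, 7, 12, 23, 44, 73, 101, 121, 132, 137, 133, 122, 104, 83, 63]
```

arm_command(
  series="0 0 0 0 170;0 0 0 0 120;0 -3 0 0 100;0 0 0 0 100;0 0 0 0 100;0 0 -10 0 100;0 0 -25 0 100;0 0 -30 0 100;0 0 -30 0 100;0 0 -25 0 100;0 0 0 0 100;0 0 0 0 100",
)

```text
time_s: 54.73
tool_pos: [0.4692, 0.0294, 0.226]
tool_rot: [179.8, 0.2, 154.3]
force: [0.2, -0.3, 0.2]
grip_width: 0.0526
grasp_force: 0.0
```

```bash
python3 b.py; python3 - <<'E'
from h import *
t=cams.read_camera("top").astype(float);s=cams.read_camera("scene").astype(float)
S9=np.load("S9.npy");print("ptr patch diff",np.abs(s-S9)[262:282,232:248].max())
t0=cv2.imread("raw_top2.png").astype(float)
# post: dark centroid vs start
for n,I in(("start",t0),("now",t)):
    p=I[190:215,225:250].max(2);m=p<60;ys,xs=np.nonzero(m);print(n,xs.mean()+225 if m.any() else None,ys.mean()+190 if m.any() else None,m.sum())
# motor in tray: reddish pixels
r=(t[150:250,75:140,2]-t[150:250,75:140,0]);m=r>45;ys,xs=np.nonzero(m);
if m.any(): print("motor",atz("top",75+np.median(xs),150+np.median(ys),.04),m.sum())
E
```

```text
0.14431019598241693 151.10011655292175 0.0 [ 0.22395942 -0.29072937  0.21264557]
scene [239 271   4   5  16] [240.8 273.2]
scene [275 290  11   9  65] [280.  293.8]
top [212  97   6  13  50] [214.6 102.4]
top [174  99   8   9  51] [177.5 102.7]
ptr patch diff 4.25
start 236.3 204.1 10
now None None 0
motor [0.54269896 0.3829156  0.04      ] 3673
```

arm_command(
  series="0 -30 0 0 100;0 -35 0 0 100;0 -35 0 0 100;0 -35 0 0 100;0 -20 0 0 100;0 0 0 0 100;0 0 0 0 100",
)

```text
time_s: 55.52
tool_pos: [0.3998, -0.111, 0.2228]
tool_rot: [180.0, -0.1, 154.2]
force: [0.7, -0.4, -0.8]
grip_width: 0.0528
grasp_force: 0.0
```

```bash
python3 - <<'E'
from h import *
s=cams.read_camera("scene").astype(float);s0=cv2.imread("raw_scene.png").astype(float)
t=cams.read_camera("top").astype(float);t0=cv2.imread("raw_top2.png").astype(float)
for n,I,(u0,u1,v0,v1) in(("s0",s0,(272,298,182,212)),("s",s,(272,298,182,212)),("t0",t0,(222,250,188,212)),("t",t,(222,250,188,212))):
    m=I[v0:v1,u0:u1].max(2)<60;ys,xs=np.nonzero(m);print(n,(xs.mean()+u0,ys.mean()+v0) if m.any() else None,m.sum())
# motor: copper ribs in tray, wood excluded by tray interior box
c=[proj("top",[.456+a,.394+b,.03])for a in(-.05,.05) for b in(-.055,.055)];c=np.array(c);u0,v0=c.min(0).astype(int);u1,v1=c.max(0).astype(int)
P=t[v0:v1,u0:u1];m=P.max(2)<95;m|=(P[:,:,2]-P[:,:,0])>35;ys,xs=np.nonzero(m);print("motor",atz("top",u0+xs.mean(),v0+ys.mean(),.035),m.sum(),(u0,u1,v0,v1))
d=np.abs(t-cv2.imread("raw_top.png")).max(2)
print("bystanders/weights diff", {k:d[b:e,a:c].max() for k,(a,b,c,e) in dict(mug=(395,225,445,260),spool=(372,120,405,152),jar=(290,92,318,124),box=(150,195,180,230)).items()})
print(telemetry.get_obs()["time_s"])
E
```

```text
s0 (np.float64(283.31111111111113), np.float64(198.48888888888888)) 90
s (np.float64(283.29411764705884), np.float64(198.68235294117648)) 85
t0 (np.float64(236.3), np.float64(204.1)) 10
t (np.float64(236.0909090909091), np.float64(204.1818181818182)) 11
motor [0.45944337 0.38840749 0.035     ] 228 (np.int64(84), np.int64(125), np.int64(191), np.int64(227))
bystanders/weights diff {'mug': np.float64(8.0), 'spool': np.float64(8.0), 'jar': np.float64(8.0), 'box': np.float64(9.0)}
55.6167
```

```bash
python3 -c "
from cell import env
print(env.sign_off())"
```

```text
the job is handed in; nothing more can be done
None
```

The job is handed in: the motor is in the tray, the pan carries 1.2 kg by marked weights (two of 400 g, two of 200 g), and the lift is up 7 teeth with the handle at its rest stop. By my image fit the height pointer stands about 2 mm above the mark (good to about 1.5 mm). I took the 36 mm pan sink from the marked weights and did not read it off the pan's pointer; the sign-off returned no verdict.

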